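Put the press moulds away in their fitted case

ROBOT

A 6-joint arm with a two-finger parallel gripper is mounted at the origin on a cart in front of the work surface, level with it; the furniture and walls round the work are solid. World frame = base frame: x ahead of the robot, y to its left, z up, the work surface at z = 0. Lengths are in m, angles in rad, forces in N, time in s.
With the tool pointing down it reaches from about 0.35 to 0.775 m from the base axis. Payload 5.5 kg.
Tool frame: the origin (TCP) lies at the very end of the fingers, on their centre line; the grasp point (between the pads) lies 19 mm behind it; z points along the fingers, y is the line along which they close (so a half turn about z gives the same grasp; the last joint's range is limited). The gripper opens to 85 mm and grips with 20 to 120 N. Pads are 22 mm wide; open, the fingers measure 114 mm over their backs; the gripper's body (76 mm by 85 mm) begins 54 mm behind the grasp point. The pads swing forward as they close: fully open they stand 13 mm farther back than shut.
Start: joints at [0.987, 0.313, 0.046, 1.304, 0, 1.431], TCP at [0.247, 0.519, 0.231] pointing down, gripper open.
Joint ranges: [-2.76, 2.76], [-0.86, 1.69], [-1.03, 1.26], [-2.2, 2.34], [-1.47, 1.5], [-3.14, 3.14]. Speed limits (rad/s): [2.57, 2.57, 3.14, 3.14, 3.14, 3.14].

INTERFACE

Orientations are given as a unit quaternion [w, x, y, z].
In Python, from workcell import env, cams, ticket, spotter gives the robot as it stands.
- The arm moves only by the tool jog_arm, never from a script. Its argument "increments" is a list that holds one entry, the list of rows, each a list of 7 numbers: the shift along the tool's x, y, z in units of 0.25 m (1.0 is 0.25 m), then the turn, a rotation vector about the tool's x, y, z in units of 180 degrees (1.0 is 180 degrees), then the closure in counts, from 0 (fully open) to 255 (shut). A call has 1 to 20 rows; each row shifts and turns the commanded pose from where the row before left it, along the tool's axes as they then stand; what a row does not reach is not made up. A row lasts 1/10 s, in which the tool goes at most 50 mm and 8.59 degrees, less where a joint would pass 70% of its speed; a pose out of reach is approached as far as the arm can. A call with a number of a shift or a turn outside -1 to 1 is refused whole. A call with a gripper value outside its range is refused whole. The fingers move at their own pace and stop on an object; "force" is the grip in N (left out, the last holds). Time passes only in rows, so rows that do not move let the fingers close. It gives the time, the measured TCP pose, the force, the opening and the grip force at its end, in the units of the state.
- env.get_state(): the state, without advancing time (a new reading comes with each control period).
- cams.read_camera(name): name is "scene" or "top"; returns a dict with "pixels" (420x560x3 uint8, red, green, blue), "fx", "fy", "cx", "cy" (pixels), "xyz" and "attitude" of the camera in the world. Camera axes: x right, y down, z forward; pixel columns grow to the right and rows downward; lengths in m; the calibration is good to about 2 mm. A picture is of the moment at which its call begins. There is no depth.
- ticket.hand_in(): hands the job in; it is judged then, once.
Trained networks look in the newest picture that a camera, given by its name, has taken for a name from the list of things; names that differ only in an ending like _2 or _b are one class to them, and where a whole thing is asked for, a point or a joint stands for the part that bears it (a point fixed in the world has none). Each returns a list of dicts, best first, with "conf" (0 to 1); they miss things now and then, are a little off and sometimes report something else, mostly with a low value. They report only what shows in the picture. A call takes as long as a camera call. They do not tell look-alikes from the thing itself.
- spotter.find_in(target, camera): "uv" ([column, row] in pixels, amid what is visible of it).
- spotter.cut_out(target, camera): "region" (420x560 bool, what is visible of it) and "uv" ([column, row] in pixels, amid what is visible of it).
- spotter.landmark_of(target, camera): "uv" ([column, row] in pixels: a listed point, or the origin of a listed thing).
The state is a dict: "clock": time; "joint_pos": joint angles; "qvel": joint speeds; "tau": joint torques, N m; "tcp_pos": TCP position; "orientation": TCP orientation; "wrist_force": force on the tool from outside, world axes, zero at the start; "ft_torque": the same for the moment, N m; "finger_gap": finger opening in m; "grip_force": force on a finger pad.
Only numpy, scipy, OpenCV 4.12 (cv2) and the standard library are available. Lean on these libraries where they do the work, as an engineer would, in place of code of your own. Each camera call takes 0.05 s, during which the arm holds its last target. There are 200 camera calls.

TASK

Put the three plaster press moulds away in their wooden case: turn the brass tab aside, lift off the clear cover and lay it on the turntable, then take the moulds from the modelling board and set each one, relief up, fully down in the cork pocket of its own shape. Then lay the cover back flat in its rebate and turn the tab back straight over it, so that the case is locked.

Things in the scene. Friction and masses are not known exactly. Their poses are not given: they have to be found in the camera images.
- mould_round: Round plaster press mould: white disc 46 mm in diameter, 30 mm high, with a hollowed rosette in its top face, 0.1 kg. It starts on the brown modelling board (top 14 mm above the table). Origin: centre of its underside, z up.
- mould_square: Square plaster press mould: white block 40 x 40 mm, 30 mm high, with a diagonal leaf in its top face, 0.1 kg, on the modelling board. Origin: centre of its underside; x and y along its sides, z up.
- mould_oblong: Oblong plaster press mould: white block 28 mm (its x) x 54 mm (its y), 30 mm high, with a long leaf in its top face, 0.1 kg, on the modelling board. Origin: centre of its underside, z up.
- case: Fixed beech case, 144 x 236 mm, rim 51 mm high. Origin: on the table under the centre of its inner space (98 mm in x, 198 mm in y); three cork inserts, 66 mm apart, fill it in a row along y. The cover rests on a 10 mm wide ledge 44 mm up, in a rebate with bevelled rim, 3.5 mm play each side. On the wider -x rail, at x = -69.5 mm, y = 0, is the tab's pivot.
- tab (a joint): Angle of the brass tab (anticlockwise from above, -0.3 to 1.7 rad). 0: points to case +x, over the cover, locked. 1.57: lies along the rail to case +y, cover free (from 1.45). Stays where left, about 1 N at the knob. Its upright knob, 12 mm across, from 56 to 72 mm above the table, is 30 mm from the pivot: case x = -69.5 + 30 cos(angle), y = 30 sin(angle) mm.
- cover: Clear acrylic cover of the case, 111 mm (x) x 211 mm (y) x 5 mm, 0.18 kg, in the case at the start with its y along the case's y. In its middle is a dark wooden bar pull, 14 mm (x) x 56 mm (y), standing 20 mm above the plate. Origin: centre of the plate's underside, z up.
- pocket_round: Cork insert in the case with a round pocket 51 mm across, for the round mould; pocket 12 mm deep, mouth chamfered. Cork top 22 mm and pocket floor 10 mm above the table. A seated mould stands 18 mm out of the cork. Origin: insert's underside centre, 4 mm under the pocket floor; axes as the case's. The order of the three inserts varies.
- pocket_square: Cork insert in the case like the round one (98 x 66 mm, same heights and origin), with a square pocket 45 x 45 mm, for the square mould.
- pocket_oblong: Cork insert in the case like the round one (98 x 66 mm, same heights and origin), with an oblong pocket 33 mm (x) x 59 mm (y), for the oblong mould.
- turntable: White modelling turntable on the table, a disc 196 mm in diameter with its flat top 32 mm above the table; it does not turn here. The cover is laid on it, about centred, while the case is being filled. Origin: centre of its underside.
There are look-alikes about, which are no part of the job. Leave any blue look-alike of the mould_round alone.

How it is judged:
By the outcome, as a careful person would: the job done as asked, in the order asked, and still so for the second after the job is handed in, with the robot touching nothing.
It also fails if it takes over 144 s, if anything falls off the work surface, if the arm or the gripper's body presses on something with over 40 N, if the wrist force passes 120 N, or if a joint passes its speed limit or range.

## Working session

There is one attempt and no reset: what is moved stays moved. The work goes in short steps, Python scripts to look and compute and a tool call to move; the robot and the scene stay as the last step left them, time stands still between calls to the robot, and variables do not carry over. Pictures are saved under pics/ and viewed, at most 14 in all, crops included, and the job is handed in when it is done.

Besides the shell and the picture viewer there is one more tool, called as name([rows], argument=value, ...), one row to a line, values as JSON. jog_arm: Moves the arm, as the interface text tells. Shifts and turns lie within -1 to 1; 1 stands for 0.25 m of shift or 180 degrees of turn. Its arguments: {"type":"object","properties":{"increments":{"type":"array"},"force":{"type":"number"}},"required":["increments"]}

```bash
ls; mkdir -p pics; cat > h.py <<'E'
import numpy as np, cv2
from scipy.spatial.transform import Rotation as R
from workcell import env, cams, ticket, spotter
def rot(q): return R.from_quat([q[1],q[2],q[3],q[0]])
def ray(c,uv):
    d=np.array([(uv[0]-c['cx'])/c['fx'],(uv[1]-c['cy'])/c['fy'],1])
    return np.array(c['xyz']), att(c).apply(d)
def att(c):
    a=np.array(c['attitude']); return rot(a) if a.size==4 else R.from_matrix(a)
def at_z(c,uv,z):
    o,d=ray(c,uv); return o+d*(z-o[2])/d[2]
def proj(c,p):
    q=att(c).inv().apply(np.array(p)-np.array(c['xyz'])); return np.array([c['fx']*q[...,0]/q[...,2]+c['cx'],c['fy']*q[...,1]/q[...,2]+c['cy']]).T
E
python3 - <<'E'
from h import *
for n in ['top','scene']:
    c=cams.read_camera(n); cv2.imwrite(f'pics/{n}0.png',c['pixels'][...,::-1])
    print(n,{k:np.round(v,4) for k,v in c.items() if k!='pixels'})
    for t in ['mould_round','mould_square','mould_oblong','case','tab','cover','pocket_round','pocket_square','pocket_oblong','turntable']:
        print(t,[(np.round(d['uv'],1).tolist(),round(d['conf'],2)) for d in spotter.landmark_of(t,n)])
print(env.get_state())
E
```

```text
pics
top {'fx': np.float64(403.6919), 'fy': np.float64(403.6919), 'cx': np.float64(274.2263), 'cy': np.float64(208.4419), 'xyz': array([ 0.4064, -0.0362,  1.3027]), 'attitude': array([ 0.0367, -0.6986,  0.7132, -0.045 ])}
mould_round [([414.7, 169.5], 0.6), ([397.3, 231.8], 0.57)]
mould_square [([374.6, 212.1], 0.72)]
mould_oblong [([347.9, 228.7], 0.68)]
case []Traceback (most recent call last):
  File "<stdin>", line 6, in <module>
ValueError: it knows: case, cover, mould_oblong, mould_round, mould_square, pocket_oblong, pocket_round, pocket_square, turntable
```

View pics/top0.png

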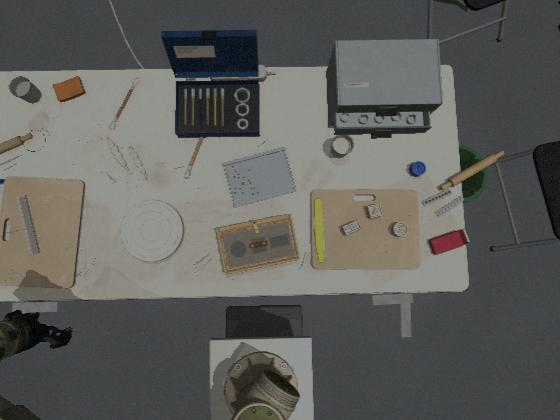

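The top view shows the case at about (257,243), with the tab at (253,226) on its far rail. The turntable is at (152,230), and the white moulds are on the board: round (399,229), square (374,212) and oblong (350,228). The blue round object at (417,169) is the look-alike, so I'll leave it alone.

```bash
python3 - <<'E'
from h import *
for n in ['top','scene']:
    c=cams.read_camera(n); cv2.imwrite(f'pics/{n}0.png',c['pixels'][...,::-1])
    if n=='scene': print(n,{k:np.round(v,4) for k,v in c.items() if k!='pixels'})
    for t in ['mould_round','mould_square','mould_oblong','case','cover','pocket_round','pocket_square','pocket_oblong','turntable']:
        print(t,[(np.round(d['uv'],1).tolist(),round(d['conf'],2)) for d in spotter.landmark_of(t,n)])
    if n=='top':
        im=c['pixels'][...,::-1]
        a=cv2.resize(im[205:280,210:305],(760,600),interpolation=cv2.INTER_CUBIC); cv2.imwrite('pics/case.png',a)
        a=cv2.resize(im[185:275,308:428],(800,600),interpolation=cv2.INTER_CUBIC); cv2.imwrite('pics/board.png',a)
        for t,z in [('mould_round',.014),('mould_square',.014),('mould_oblong',.014),('turntable',0),('cover',.044)]:
            for d in spotter.cut_out(t,n):
                m=d['region'].astype(np.uint8); 
                r=cv2.minAreaRect(cv2.findNonZero(m)); print(t,'cut',d['conf'],m.sum(),r)
print(env.get_state())
E
```

```text
mould_round [([397.1, 230.3], 0.77), ([411.4, 169.7], 0.69)]
mould_square [([372.6, 211.7], 0.6)]
mould_oblong [([348.1, 227.3], 0.62)]
case []
cover [([261.8, 244.1], 0.95)]
pocket_round []
pocket_square []
pocket_oblong []
turntable [([152.4, 229.5], 0.67)]
mould_round cut 0.75 204 ((417.75006103515625, 168.75), (14.849241256713867, 15.55634880065918), 45.0)
mould_round cut 0.57 239 ((399.2942199707031, 229.17649841308594), (15.522278785705566, 17.947635650634766), 75.96376037597656)
mould_square cut 0.61 181 ((373.8077087402344, 210.53848266601562), (12.747549057006836, 15.100942611694336), 78.69007110595703)
mould_oblong cut 0.6 161 ((351.2000427246094, 227.4000244140625), (8.944271087646484, 17.8885440826416), 63.43495178222656)
turntable cut 0.83 3093 ((151.5, 230.5), (61.0, 63.0), 90.0)
cover cut 0.66 2399 ((258.08062744140625, 244.4148406982422), (35.85622787475586, 68.22228240966797), 78.9964599609375)
scene {'fx': np.float64(450.6415), 'fy': np.float64(450.6415), 'cx': np.float64(277.6664), 'cy': np.float64(206.9197), 'xyz': array([ 0.038 , -0.7562,  1.0901]), 'attitude': a
[... 384 characters left out ...]
.9], 0.55)]
{'clock': 1.5, 'joint_pos': array([9.87411563e-01, 3.13195486e-01, 4.60960390e-02, 1.30362657e+00,
       1.83232164e-06, 1.43116448e+00]), 'qvel': array([ 0.00047717, -0.00028828,  0.00247943, -0.00196877,  0.00126125,
       -0.00042822]), 'tau': array([ 4.96074699e-04, -4.80468071e+01,  2.98799551e+01,  6.07252678e-04,
       -4.18555055e-05, -4.68147931e-06]), 'tcp_pos': array([0.24690577, 0.51932064, 0.23132413]), 'orientation': array([1.15768216e-05, 2.20060468e-01, 9.75486232e-01, 3.32066469e-05]), 'wrist_force': array([ 0.39955226, -0.5806601 , -0.74126924]), 'ft_torque': array([-0.00733971, -0.02531461,  0.00625803]), 'grip_force': 0.0, 'finger_gap': 0.08541942190998544}
```

View pics/case.png

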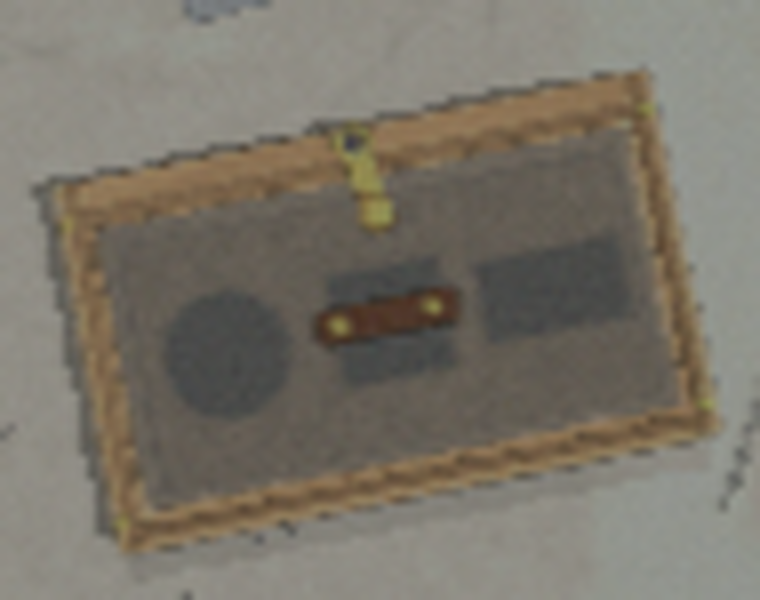

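View pics/board.png

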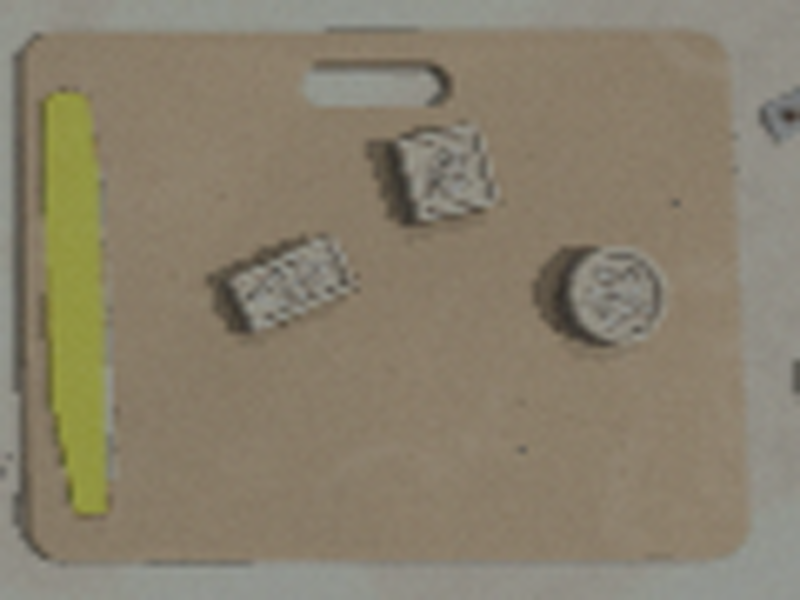

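View pics/scene0.png

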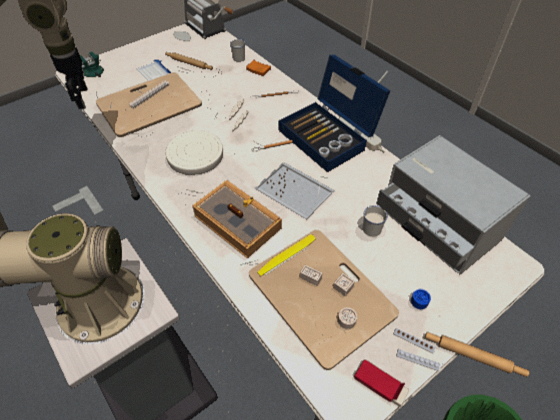

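Nothing resembling a mould sits on the board except the three white ones, and the close crop confirms those. The choice is the round at (399,229), square (374,210) and oblong (351,227). The blue pot at (417,169) and the white items in the blue case stay where they are. The pockets run round, square, oblong from left to right, which is case y = -66, 0, +66, with case +x pointing towards the robot. Next I'll fit the poses.

```bash
cat > fit.py <<'E'
from h import *
from scipy.optimize import minimize
S=4
def up(c): return cv2.resize(c['pixels'],None,fx=S,fy=S,interpolation=cv2.INTER_CUBIC).astype(np.float32)
def solid(poly,z0,z1,p):
    a=p[2]; M=np.array([[np.cos(a),-np.sin(a)],[np.sin(a),np.cos(a)]])
    xy=np.array(poly)@M.T+p[:2]
    return np.vstack([np.c_[xy,np.full(len(xy),z)] for z in (z0,z1)])
def sil(c,pts,shape):
    uv=((proj(c,pts)+.5)*S-.5).astype(np.float32)
    m=np.zeros(shape,np.uint8); cv2.fillConvexPoly(m,np.round(cv2.convexHull(uv)*16).astype(np.int32),1,shift=4); return m
def fit(cs,masks,poly,z0,z1,p0):
    def f(p):
        e=0
        for c,m in zip(cs,masks):
            s=sil(c,solid(poly,z0,z1,p),m.shape); e+=1-(s&m).sum()/max(1,(s|m).sum())
        return e
    best=None
    for da in (-.1,0,.1):
        q=np.array(p0)+[0,0,da]
        r=minimize(f,q,method='Nelder-Mead',options=dict(initial_simplex=[q,q+[.006,0,0],q+[0,.006,0],q+[0,0,.1]],xatol=1e-4,fatol=1e-4))
        if best is None or r.fun<best.fun: best=r
    return best
box=lambda x0,x1,y0,y1:[[x0,y0],[x1,y0],[x1,y1],[x0,y1]]
disc=[[.023*np.cos(t),.023*np.sin(t)] for t in np.linspace(0,6.28,48)]
E
python3 - <<'E'
from fit import *
cs=[cams.read_camera('top'),cams.read_camera('scene')]
t=cs[0]
g={'r':((399,229),disc),'s':((374,211),box(-.02,.02,-.02,.02)),'o':((351,227),box(-.014,.014,-.027,.027))}
ims=[up(c) for c in cs]
def blob(mask,c,xyz):
    u=((proj(c,np.array(xyz))+.5)*S).astype(int)
    n,l=cv2.connectedComponents(mask); w=l[u[1]-12:u[1]+12,u[0]-12:u[0]+12]; w=w[w>0]
    return (l==np.bincount(w).argmax()).astype(np.uint8)
vis=[im.copy() for im in ims]
for k,(uv,poly) in g.items():
    p=at_z(t,uv,.04); ms=[]
    for c,im in zip(cs,ims):
        b=cv2.GaussianBlur(im,(0,0),2)
        m=((b[...,2]/(b[...,0]+1)>.80)&(b[...,0]>75)).astype(np.uint8)
        m=cv2.morphologyEx(m,cv2.MORPH_CLOSE,np.ones((9,9),np.uint8)); m=cv2.morphologyEx(m,cv2.MORPH_OPEN,np.ones((9,9),np.uint8))
        ms.append(blob(m,c,p))
    a0={'r':0,'s':.2,'o':-1.2}[k]
    for lab,(cc,mm) in {'top':([cs[0]],[ms[0]]),'scene':([cs[1]],[ms[1]]),'both':(cs,ms)}.items():
        r=fit(cc,mm,poly,.014,.044,[p[0],p[1],a0]); print(k,lab,np.round(r.x,4),round(r.fun,3),[int(m.sum()/16) for m in mm])
    for v,c in zip(vis,cs):
        cv2.polylines(v,[cv2.convexHull(((proj(c,solid(poly,.014,.044,r.x))+.5)*S).astype(np.int32))],True,(255,0,0),1)
# case from rim corners by hand (top), mask (both)
from scipy.optimize import least_squares
uvc=np.array([[55,185],[648,70],[718,432],[125,550]])/8+[210,205]-.5
P=box(-.076,.068,-.118,.118); order=[0,3,2,1]
f=lambda p:(proj(t,solid(P,.051,.051,p)[:4])[[0,3,2,1]]-uvc).ravel()
r=least_squares(f,[.34,.0,np.pi]);print('case hand',r.x,r.fun.round(2))
for v,c in zip(vis,cs):
    for z in(0,.051): cv2.polylines(v,[((proj(c,solid(P,z,z,r.x)[:4])+.5)*S).astype(np.int32)],True,(255,0,0),1)
    for q in(-.066,0,.066):
        pp=solid([[0,q]],.01,.01,r.x)[:1]; u=((proj(c,pp)[0]+.5)*S).astype(int); cv2.circle(v,tuple(map(int,u)),3,(0,0,255),-1)
    for pt in([-.0695,0,.056],[-.0395,0,.072],[0,0,.069]):
        pp=solid([pt[:2]],pt[2],pt[2],r.x)[:1]; u=((proj(c,pp)[0]+.5)*S).astype(int); cv2.circle(v,tuple(map(int,u)),3,(0,255,0),-1)
d=at_z(t,(151.5,230.5),.032);print('tt',d, at_z(t,(152,230),0))
for n,tt in (('top',t),('scene',cs[1])):
    for k in spotter.cut_out('turntable',n)[:1]:
        m=k['region'].astype(np.uint8); e=cv2.fitEllipse(max(cv2.findContours(m,0,1)[0],key=len)); print('tt',n,e,at_z(tt,e[0],.028))
a=vis[0][205*S:280*S,205*S:425*S][...,::-1]; b=vis[1][170*S:340*S,180*S:370*S][...,::-1]
cv2.imwrite('pics/v1.png',cv2.resize(a,(800,273)));cv2.imwrite('pics/v2.png',cv2.resize(b,(670,600)))
E
```

```text
r top [ 0.4808 -0.4494  0.0735] 0.119 [192]
r scene [ 0.4885 -0.4408 -0.1386] 0.403 [205]
r both [ 0.4807 -0.4476  0.021 ] 0.533 [192, 205]
s top [ 0.5416 -0.3718  0.2028] 0.146 [173]
s scene [ 0.5553 -0.3615  0.2004] 0.253 [300]
s both [ 0.5414 -0.3699  0.218 ] 0.697 [173, 300]
o top [ 0.4901 -0.2949 -2.7311] 0.093 [168]
o scene [ 0.4962 -0.2851 -2.3673] 0.455 [163]
o both [ 0.4902 -0.2948 -2.7333] 0.574 [168, 163]
case hand [ 4.41224689e-01 -3.30422760e-04  3.31462984e+00] [-0.25 -0.15  0.22 -0.31  0.71  0.08 -0.67  0.34]
tt [0.49178144 0.33407911 0.032     ] [0.49550878 0.34182041 0.        ]
tt top ((152.3097381591797, 230.5659637451172), (60.01931381225586, 61.558807373046875), 63.74790954589844) [0.49178986 0.33270027 0.028     ][ WARN:0@37.573] global loadsave.cpp:1063 imwrite_ Unsupported depth image for selected encoder is fallbacked to CV_8U.
```

View pics/v1.png

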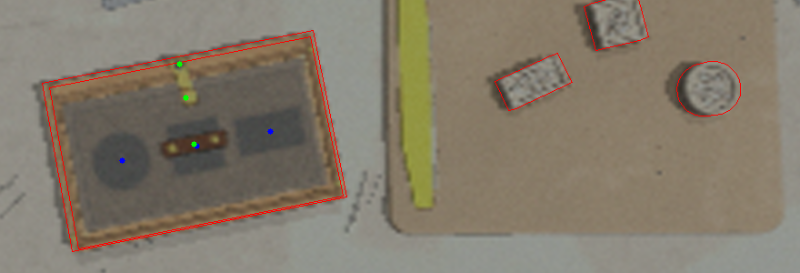

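View pics/v2.png

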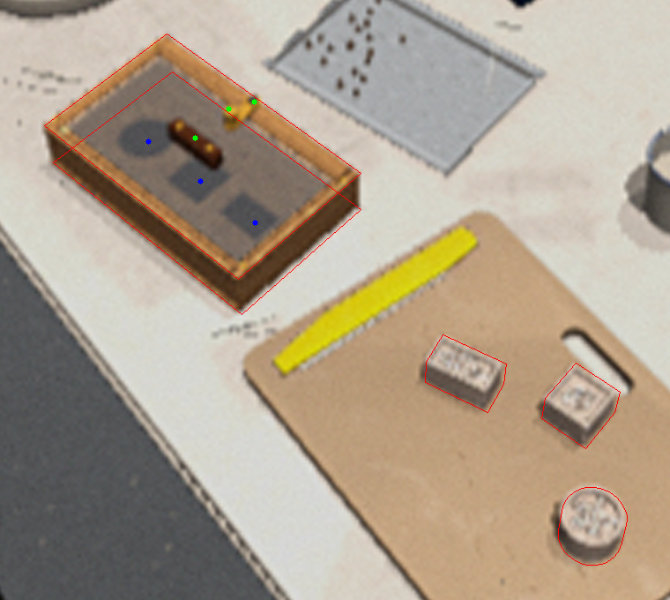

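The overlays agree with both views for the case, pivot, knob and pull. The mould outlines are slightly off because their dark sides were left out of the masks, so I'll refit on the bright top faces alone.

```bash
python3 - <<'E'
from fit import *
cs=[cams.read_camera('top'),cams.read_camera('scene')]
g={'r':([.479,-.447],disc,0),'s':([.541,-.370],box(-.02,.02,-.02,.02),.21),'o':([.49,-.295],box(-.014,.014,-.027,.027),-2.73+3.1416)}
g['o']=(g['o'][0],g['o'][1],-2.733)
ims=[up(c) for c in cs]; rows=[]
for k,(xy,poly,a0) in g.items():
    ms=[];vs=[]
    for c,im in zip(cs,ims):
        u=((proj(c,np.array([*xy,.044]))+.5)*S).astype(int); h=52
        b=cv2.GaussianBlur(im[...,2],(0,0),3); w=np.clip(b[u[1]-h:u[1]+h,u[0]-h:u[0]+h],0,255).astype(np.uint8)
        th,mm=cv2.threshold(w,0,1,cv2.THRESH_OTSU)
        mm=cv2.morphologyEx(mm,cv2.MORPH_CLOSE,np.ones((11,11),np.uint8)); mm=cv2.morphologyEx(mm,cv2.MORPH_OPEN,np.ones((11,11),np.uint8))
        n,l,st,_=cv2.connectedComponentsWithStats(mm); i=np.bincount(l[h-15:h+15,h-15:h+15].ravel(),minlength=n); i[0]=0
        m=np.zeros(b.shape,np.uint8); m[u[1]-h:u[1]+h,u[0]-h:u[0]+h]=(l==i.argmax()); ms.append(m)
    for lab,(cc,mm) in {'top':([cs[0]],[ms[0]]),'scene':([cs[1]],[ms[1]]),'both':(cs,ms)}.items():
        r=fit(cc,mm,poly,.044,.044,[*xy,a0]); print(k,lab,np.round(r.x,4),round(r.fun,3))
    row=[]
    for c,im,m in zip(cs,ims,ms):
        u=((proj(c,np.array([*xy,.044]))+.5)*S).astype(int); v=im.copy()
        cv2.polylines(v,[cv2.convexHull(((proj(c,solid(poly,.044,.044,r.x))+.5)*S).astype(np.int32))],True,(255,0,0),1)
        cv2.drawContours(v,cv2.findContours(m,0,1)[0],-1,(0,255,0),1)
        row.append(v[u[1]-60:u[1]+60,u[0]-60:u[0]+60])
    rows.append(np.vstack(row))
cv2.imwrite('pics/v3.png',cv2.resize(np.clip(np.hstack(rows),0,255).astype(np.uint8)[...,::-1],(780,520)))
E
```

```text
r top [ 0.4678 -0.4559  0.2614] 0.708
r scene [ 0.4822 -0.4454 -0.0522] 0.038
r both [ 0.4823 -0.4455  0.0729] 0.757
s top [ 0.5377 -0.3714  0.2626] 0.723
s scene [ 0.5491 -0.3664  0.1824] 0.292
s both [ 0.5508 -0.3666  0.1365] 1.022
o top [ 0.4908 -0.2986 -2.5192] 0.743
o scene [ 0.4927 -0.2964 -2.7137] 0.616
o both [ 0.4917 -0.2959 -2.6727] 1.36
```

View pics/v3.png

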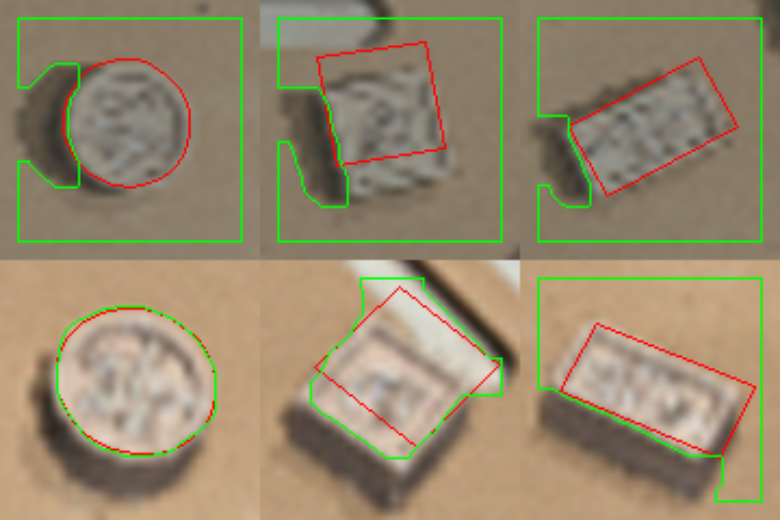

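The red outlines fit the round and oblong moulds well in both views. The square's mask leaked into the board's handle slot, so I'll fit the square from its corners read off this picture.

```bash
python3 - <<'E'
from fit import *
from scipy.optimize import least_squares
cs=[cams.read_camera('top'),cams.read_camera('scene')]
def P2uv(c,xy,pts,off):
    u=((proj(c,np.array([*xy,.044]))+.5)*S).astype(int)
    return ((np.array(pts)-off)/6.5*3+u-60)/S-.5+.5/S if False else (((np.array(pts,float)-off)/(780/360.))+u-60+.5)/S-.5
def solve(xy,poly,a0,tops,scns,ox):
    U=[P2uv(cs[0],xy,tops,[ox,0]),P2uv(cs[1],xy,scns,[ox,260])]
    def f(p,ii=(0,1)):
        e=[]
        for i in ii:
            q=proj(cs[i],solid(poly,.044,.044,p)[:4]); 
            for w in U[i]: e.append((w-q)[np.argmin(((w-q)**2).sum(1))])
        return np.ravel(e)
    for ii in((0,),(1,),(0,1)):
        r=least_squares(f,[*xy,a0],kwargs=dict(ii=ii)); print(ii,r.x.round(4),np.abs(r.fun).max().round(2))
solve([.541,-.370],box(-.02,.02,-.02,.02),.18,[(327,92),(426,66),(450,176),(346,197)],[(300,395),(395,465),(470,385),(375,320)],260)
solve([.49,-.295],box(-.014,.014,-.027,.027),-2.7,[(569,126),(694,62),(736,128),(607,194)],[(556,388),(593,325),(753,388),(722,455)],520)
E
```

```text
(0,) [ 0.5397 -0.3687  0.1773] 0.65
(1,) [ 0.5396 -0.369   0.1736] 1.06
(0, 1) [ 0.5397 -0.3688  0.1753] 1.11
(0,) [ 0.4911 -0.2956 -2.6825] 0.49
(1,) [ 0.4914 -0.2958 -2.6722] 0.41
(0, 1) [ 0.4913 -0.2957 -2.677 ] 0.49
```

```bash
cat > plan.py <<'E'
import sys; from h import *
C=np.array([.4412,-.0003]); A=-2.9686; ex=np.array([np.cos(A),np.sin(A)]); ey=np.array([-ex[1],ex[0]])
def case(x,y): return C+x*ex+y*ey
def plan(wps,cur=None):
    """wps: (x,y,z,theta,closure,rows or None). prints rows (tool units)"""
    s=env.get_state()
    if cur is None:
        y=rot(s['orientation']).apply([0,1,0]); cur=[*s['tcp_pos'],np.arctan2(y[1],y[0])]
    cur=np.array(cur,float); out=[]
    for x,y,z,th,c,n in wps:
        if th is None: th=cur[3]
        d=np.array([x,y,z])-cur[:3]; dt=(th-cur[3]+np.pi/2)%np.pi-np.pi/2
        if n is None: n=max(1,int(np.ceil(max(np.linalg.norm(d)/.045,abs(dt)/.145))))
        for i in range(n):
            t=cur[3]; tx=(-np.sin(t)*d[0]+np.cos(t)*d[1])/n; ty=(np.cos(t)*d[0]+np.sin(t)*d[1])/n
            r=[round(tx/.25,3),round(ty/.25,3),round(-d[2]/n/.25,3),0,0,round(-dt/n/np.pi,4),c]; out.append(r)
            cur[3]-=r[5]*np.pi
            cur[0]+=.25*(-np.sin(t)*r[0]+np.cos(t)*r[1]); cur[1]+=.25*(np.cos(t)*r[0]+np.sin(t)*r[1]); cur[2]-=.25*r[2]
    print(len(out),'rows ->',cur.round(4),'from clock',s['clock'])
    print('['+',\n'.join(str(r) for r in out)+']')
E
python3 - <<'E'
from plan import *
k=case(-.0395,0); print(k,ex,ey)
plan([(k[0],k[1],.16,1.744,150,None),(k[0],k[1],.06,1.744,150,4)])
E
```

```text
[0.48011042 0.00649918] [-0.98507405 -0.1721311 ] [ 0.1721311  -0.98507405]
17 rows -> [0.4799 0.006  0.0598 1.7437] from clock 1.9
[[np.float64(-0.133), np.float64(-0.112), np.float64(0.022), 0, 0, np.float64(-0.0151), 150],
[np.float64(-0.127), np.float64(-0.118), np.float64(0.022), 0, 0, np.float64(-0.0151), 150],
[np.float64(-0.121), np.float64(-0.124), np.float64(0.022), 0, 0, np.float64(-0.0151), 150],
[np.float64(-0.115), np.float64(-0.129), np.float64(0.022), 0, 0, np.float64(-0.0151), 150],
[np.float64(-0.109), np.float64(-0.135), np.float64(0.022), 0, 0, np.float64(-0.0151), 150],
[np.float64(-0.103), np.float64(-0.14), np.float64(0.022), 0, 0, np.float64(-0.0151), 150],
[np.float64(-0.096), np.float64(-0.144), np.float64(0.022), 0, 0, np.float64(-0.0151), 150],
[np.float64(-0.089), np.float64(-0.149), np.float64(0.022), 0, 0, np.float64(-0.0151), 150],
[np.float64(-0.082), np.float64(-0.153), np.float64(0.022), 0, 0, np.float64(-0.0151), 150],
[np.float64(-0.074), np.float64(-0.157), np.float64(0.022), 0, 0, np.float64(-0.0151), 150],
[np.float64(-0.067), np.float64(-0.16), np.float64(0.022), 0, 0, np.float64(-0.0151), 150],
[np.float64(-0.059), np.float64(-0.163), np.float64(0.022), 0, 0, np.float64(-0.0151), 150],
[np.float64(-0.051), np.float64(-0.166), np.float64(0.022), 0, 0, np.float64(-0.0151), 150],
[np.float64(-0.0), np.float64(0.0), np.float64(0.1), 0, 0, np.float64(-0.0), 150],
[np.float64(-0.0), np.float64(0.0), np.float64(0.1), 0, 0, np.float64(-0.0), 150],
[np.float64(-0.0), np.float64(0.0), np.float64(0.1), 0, 0, np.float64(-0.0), 150],
[np.float64(-0.0), np.float64(0.0), np.float64(0.1), 0, 0, np.float64(-0.0), 150]]
```

jog_arm([
  [[-0.133,-0.112,0.022,0,0,-0.0151,150],[-0.127,-0.118,0.022,0,0,-0.0151,150],[-0.121,-0.124,0.022,0,0,-0.0151,150],[-0.115,-0.129,0.022,0,0,-0.0151,150],[-0.109,-0.135,0.022,0,0,-0.0151,150],[-0.103,-0.14,0.022,0,0,-0.0151,150],[-0.096,-0.144,0.022,0,0,-0.0151,150],[-0.089,-0.149,0.022,0,0,-0.0151,150],[-0.082,-0.153,0.022,0,0,-0.0151,150],[-0.074,-0.157,0.022,0,0,-0.0151,150],[-0.067,-0.16,0.022,0,0,-0.0151,150],[-0.059,-0.163,0.022,0,0,-0.0151,150],[-0.051,-0.166,0.022,0,0,-0.0151,150],[0,0,0,0,0,0,150],[0,0,0,0,0,0,150]],
], force=30)

```text
clock: 3.4
tcp_pos: [0.4799, 0.0052, 0.1595]
orientation: [-0.0, -0.085, 0.996, 0.0]
wrist_force: [0.6, -0.6, -0.2]
finger_gap: 0.035
grip_force: 0.0
```

```bash
python3 - <<'E'
s=open('plan.py').read()
i=s.index('        for i in range(n):'); j=s.index('    print(len(out)')
s=s[:i]+'''        m=int(np.ceil(abs(dt)/.145)) if abs(dt)>.003 else 0
        if m:
            r=round(-dt/m/np.pi,4); print(f'{m} x turn [0,0,0,0,0,{r},{c}]'); cur[3]-=r*m*np.pi
        t=cur[3]; n=n or int(np.ceil(np.linalg.norm(d)/.045)) or 1
        v=np.round(np.array([-np.sin(t)*d[0]+np.cos(t)*d[1],np.cos(t)*d[0]+np.sin(t)*d[1],-d[2]])/n/.25,4)
        print(f'{n} x move [{v[0]},{v[1]},{v[2]},0,0,0,{c}]'); w=v*n*.25
        cur[:3]+=[-np.sin(t)*w[0]+np.cos(t)*w[1],np.cos(t)*w[0]+np.sin(t)*w[1],-w[2]]; print('   ->',cur.round(4))
'''
s=s.replace("        if n is None: n=max(1,int(np.ceil(max(np.linalg.norm(d)/.045,abs(dt)/.145))))\n","").replace('cur[0]+','cur[0]+')
s=s.replace('; out=[]',"; print('cur',cur.round(4),'clk',round(s['clock'],2),'gap',round(s['finger_gap'],4),'grip',round(s['grip_force'],1),'F',s['wrist_force'].round(1))")
open('plan.py','w').write(s)
E
python3 - <<'E'
from plan import *
k=case(-.0395,0)
plan([(k[0],k[1],.06,1.744,150,3)]+[(*case(-.0695+.03*np.cos(a),.03*np.sin(a)),.06,1.744,255,1) for a in np.arange(1,10)*1.6/9])
E
```

```text
cur [0.4799 0.0052 0.1595 1.7407] clk 3.4 gap 0.035 grip 0.0 F [ 0.6 -0.6 -0.2]
1 x turn [0,0,0,0,0,-0.001,150]
3 x move [-0.0006,0.0017,0.1327,0,0,0,150]
   -> [0.4801 0.0065 0.06   1.7439]
1 x move [-0.0019,-0.0213,0.0001,0,0,0,255]
   -> [4.8150e-01 1.4000e-03 6.0000e-02 1.7439e+00]
1 x move [-0.0056,-0.0205,-0.0,0,0,0,255]
   -> [ 0.4837 -0.0035  0.06    1.7439]
1 x move [-0.0092,-0.0193,-0.0,0,0,0,255]
   -> [ 0.4868 -0.0078  0.06    1.7439]
1 x move [-0.0124,-0.0173,-0.0,0,0,0,255]
   -> [ 0.4906 -0.0115  0.06    1.7439]
1 x move [-0.0153,-0.0148,-0.0,0,0,0,255]
   -> [ 0.495  -0.0145  0.06    1.7439]
1 x move [-0.0177,-0.0119,-0.0,0,0,0,255]
   -> [ 0.4999 -0.0167  0.06    1.7439]
1 x move [-0.0194,-0.0086,-0.0,0,0,0,255]
   -> [ 0.5051 -0.018   0.06    1.7439]
1 x move [-0.0208,-0.0051,-0.0,0,0,0,255]
   -> [ 0.5104 -0.0183  0.06    1.7439]
1 x move [-0.0212,-0.0012,-0.0,0,0,0,255]
   -> [ 0.5157 -0.0177  0.06    1.7439]
```

jog_arm([
  [[-0.0006,0.0017,0.1327,0,0,0,150],[-0.0006,0.0017,0.1327,0,0,0,150],[-0.0006,0.0017,0.1327,0,0,0,150],[0,0,0,0,0,0,255],[0,0,0,0,0,0,255],[0,0,0,0,0,0,255],[0,0,0,0,0,0,255],[0,0,0,0,0,0,255]],
], force=25)

```text
clock: 4.2
tcp_pos: [0.4782, 0.0081, 0.06]
orientation: [-0.002, -0.087, 0.996, 0.001]
wrist_force: [-5.5, 2.3, -11.4]
finger_gap: 0.0107
grip_force: 24.6
```

jog_arm([
  [[-0.0019,-0.0213,0,0,0,0,255],[-0.0056,-0.0205,0,0,0,0,255],[-0.0092,-0.0193,0,0,0,0,255],[-0.0124,-0.0173,0,0,0,0,255],[-0.0153,-0.0148,0,0,0,0,255],[-0.0177,-0.0119,0,0,0,0,255],[-0.0194,-0.0086,0,0,0,0,255],[-0.0208,-0.0051,0,0,0,0,255],[-0.0212,-0.0012,0,0,0,0,255],[0,0,0,0,0,0,255],[0,0,0,0,0,0,255]],
])

```text
clock: 5.3
tcp_pos: [0.5177, -0.0163, 0.0608]
orientation: [0.002, -0.087, 0.996, 0.001]
wrist_force: [2.0, 5.9, -9.1]
finger_gap: 0.0102
grip_force: 24.4
```

```bash
python3 - <<'E'
from plan import *
s=env.get_state();d=s['tcp_pos'][:2]-C; print('case xy',d@ex,d@ey)
c=cams.read_camera('top'); cv2.imwrite('pics/t1.png',cv2.resize(c['pixels'][205:280,210:305][...,::-1],(760,600),interpolation=cv2.INTER_CUBIC))
plan([])
E
```

```text
case xy -0.07256537803300556 0.028970387465495392
cur [ 0.5177 -0.0163  0.0608  1.7441] clk 5.35 gap 0.0101 grip 24.4 F [ 1.6  5.1 -9.9]
```

jog_arm([
  [[0,0,0,0,0,0,120],[0,0,0,0,0,0,120],[0,0,0,0,0,0,120],[0,0,-0.12,0,0,0,120],[0,0,-0.12,0,0,0,120]],
])

```text
clock: 5.85
tcp_pos: [0.5154, -0.0172, 0.1209]
orientation: [-0.0, -0.086, 0.996, -0.0]
wrist_force: [0.6, -0.6, 0.3]
finger_gap: 0.0455
grip_force: 0.0
```

```bash
python3 - <<'E'
from plan import *
for n in('top',):
    c=cams.read_camera(n)
    print('cover', [(np.round(d['uv'],1),d['conf'],at_z(c,d['uv'],.044).round(4)) for d in spotter.landmark_of('cover',n)])
plan([(*C,.12,.173,120,None),(*C,.053,.173,120,2)])
E
```

```text
cover []
cur [ 0.5194 -0.0179  0.1251  1.7433] clk 5.95 gap 0.0453 grip 0.0 F [ 1.3 -0.6 -0.8]
11 x turn [0,0,0,0,0,0.0454,120]
2 x move [0.0618,-0.1478,0.0101,0,0,0,120]
   -> [ 4.412e-01 -3.000e-04  1.200e-01  1.744e-01]
2 x move [0.0,-0.0,0.134,0,0,0,120]
   -> [ 4.412e-01 -3.000e-04  5.300e-02  1.744e-01]
```

jog_arm([
  [[0,0,0,0,0,0.0454,120],[0,0,0,0,0,0.0454,120],[0,0,0,0,0,0.0454,120],[0,0,0,0,0,0.0454,120],[0,0,0,0,0,0.0454,120],[0,0,0,0,0,0.0454,120],[0,0,0,0,0,0.0454,120],[0,0,0,0,0,0.0454,120],[0,0,0,0,0,0.0454,120],[0,0,0,0,0,0.0454,120],[0,0,0,0,0,0.0454,120],[0.0618,-0.1478,0,0,0,0,120],[0.0618,-0.1478,0,0,0,0,120],[0,0,0,0,0,0,120],[0,0,0,0,0,0,120]],
])

```text
clock: 7.45
tcp_pos: [0.4374, 0.0006, 0.1205]
orientation: [0.001, 0.643, 0.766, 0.0]
wrist_force: [0.9, 0.9, 0.4]
finger_gap: 0.0454
grip_force: 0.0
```

```bash
python3 - <<'E'
from plan import *
c=cams.read_camera('scene'); cv2.imwrite('pics/s1.png',cv2.resize(c['pixels'][120:280,160:360][...,::-1],(750,600),interpolation=cv2.INTER_CUBIC))
plan([(*C,.053,.173,120,3)])
E
```

```text
cur [4.387e-01 3.000e-04 1.208e-01 1.746e-01] clk 7.5 gap 0.0452 grip 0.0 F [ 0.9 -0.2  0.7]
3 x move [-0.0014,0.0031,0.0904,0,0,0,120]
   -> [ 4.412e-01 -3.000e-04  5.300e-02  1.746e-01]
```

View pics/s1.png

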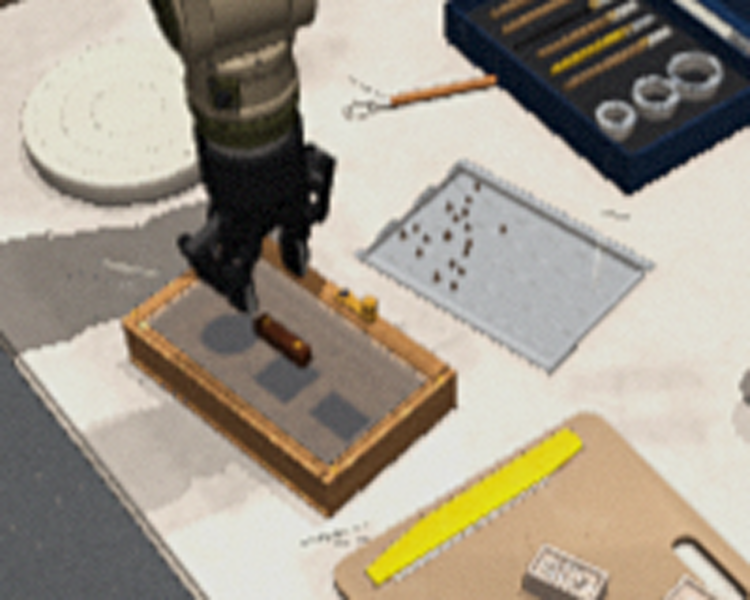

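The picture shows the tab at (358,305) lying along the rail, and the gripper above the pull at (282,340). I'll lower, grip the pull and lift the cover.

jog_arm([
  [[-0.001,0.002,0.09,0,0,0,120],[-0.001,0.002,0.09,0,0,0,120],[-0.001,0.002,0.09,0,0,0,120],[0,0,0,0,0,0,120],[0,0,0,0,0,0,255],[0,0,0,0,0,0,255],[0,0,0,0,0,0,255],[0,0,0,0,0,0,255],[0,0,0,0,0,0,255]],
], force=40)

```text
clock: 8.4
tcp_pos: [0.4408, -0.0001, 0.0541]
orientation: [0.002, 0.643, 0.766, 0.001]
wrist_force: [1.2, 0.2, 5.8]
finger_gap: 0.0133
grip_force: 42.1
```

jog_arm([
  [[0,0,-0.06,0,0,0,255],[0,0,-0.06,0,0,0,255],[0,0,-0.1,0,0,0,255],[0,0,-0.1,0,0,0,255],[0,0,0,0,0,0,255],[0,0,0,0,0,0,255]],
])

```text
clock: 9.0
tcp_pos: [0.4392, 0.0003, 0.1327]
orientation: [0.0, 0.643, 0.766, 0.0]
wrist_force: [-0.4, -0.7, -2.0]
finger_gap: 0.0128
grip_force: 41.1
```

```bash
python3 - <<'E'
from plan import *
plan([(.492,.333,.12,.173,255,10),(.492,.333,.046,.173,255,4)])
E
```

```text
cur [4.392e-01 3.000e-04 1.327e-01 1.749e-01] clk 9.0 gap 0.0128 grip 41.1 F [-0.4 -0.7 -2. ]
10 x move [0.1274,0.044,0.0051,0,0,0,255]
   -> [0.4921 0.333  0.12   0.1749]
4 x move [-0.0,-0.0001,0.074,0,0,0,255]
   -> [0.492  0.333  0.046  0.1749]
```

jog_arm([
  [[0.06,0.02,0.005,0,0,0,255],[0.127,0.044,0.005,0,0,0,255],[0.127,0.044,0.005,0,0,0,255],[0.127,0.044,0.005,0,0,0,255],[0.127,0.044,0.005,0,0,0,255],[0.127,0.044,0.005,0,0,0,255],[0.127,0.044,0.005,0,0,0,255],[0.127,0.044,0.005,0,0,0,255],[0.127,0.044,0.005,0,0,0,255],[0.127,0.044,0.005,0,0,0,255],[0.067,0.024,0.005,0,0,0,255],[0,0,0.074,0,0,0,255],[0,0,0.074,0,0,0,255],[0,0,0.074,0,0,0,255],[0,0,0.06,0,0,0,255],[0,0,0,0,0,0,255],[0,0,0,0,0,0,255]],
])

```text
clock: 10.7
tcp_pos: [0.4912, 0.3315, 0.0472]
orientation: [-0.001, 0.643, 0.766, -0.001]
wrist_force: [0.9, 0.1, -0.7]
finger_gap: 0.0126
grip_force: 41.1
```

jog_arm([
  [[0,0,0.01,0,0,0,255],[0,0,0.01,0,0,0,255],[0,0,0.003,0,0,0,255],[0,0,0,0,0,0,255]],
])

```text
clock: 11.1
tcp_pos: [0.4924, 0.332, 0.043]
orientation: [0.0, 0.643, 0.766, 0.0]
wrist_force: [0.5, 0.7, -2.4]
finger_gap: 0.0128
grip_force: 41.1
```

jog_arm([
  [[0,0,0.005,0,0,0,255],[0,0,0,0,0,0,255],[0,0,0,0,0,0,120],[0,0,0,0,0,0,120],[0,0,0,0,0,0,120],[0,0,-0.1,0,0,0,120],[0,0,-0.15,0,0,0,120],[0,0,-0.15,0,0,0,0],[0,0,0,0,0,0,0]],
])

```text
clock: 12.0
tcp_pos: [0.4956, 0.3337, 0.1473]
orientation: [0.002, 0.643, 0.766, 0.005]
wrist_force: [0.5, -0.0, 0.2]
finger_gap: 0.0726
grip_force: 0.0
```

```bash
python3 - <<'E'
from plan import *
print('rounds: square')
plan([(.5397,-.3688,.13,.175,0,18),(.5397,-.3688,.03,.175,0,3)])
E
```

```text
rounds: square
cur [0.4956 0.3337 0.1473 0.1749] clk 12.0 gap 0.0726 grip 0.0 F [ 0.5 -0.   0.2]
18 x move [-0.1554,-0.0175,0.0039,0,0,0,0]
   -> [ 0.5397 -0.3687  0.1298  0.1749]
3 x move [-0.0002,-0.0,0.1331,0,0,0,0]
   -> [ 0.5397 -0.3688  0.03    0.1749]
```

jog_arm([
  [[-0.078,-0.009,0.004,0,0,0,0],[-0.155,-0.0175,0.004,0,0,0,0],[-0.155,-0.0175,0.004,0,0,0,0],[-0.155,-0.0175,0.004,0,0,0,0],[-0.155,-0.0175,0.004,0,0,0,0],[-0.155,-0.0175,0.004,0,0,0,0],[-0.155,-0.0175,0.004,0,0,0,0],[-0.155,-0.0175,0.004,0,0,0,0],[-0.155,-0.0175,0.004,0,0,0,0],[-0.155,-0.0175,0.004,0,0,0,0],[-0.155,-0.0175,0.004,0,0,0,0],[-0.155,-0.0175,0.004,0,0,0,0],[-0.155,-0.0175,0.004,0,0,0,0],[-0.155,-0.0175,0.004,0,0,0,0],[-0.155,-0.0175,0.004,0,0,0,0],[-0.155,-0.0175,0.004,0,0,0,0],[-0.155,-0.0175,0.004,0,0,0,0],[-0.155,-0.0175,0.004,0,0,0,0],[-0.085,-0.009,0.004,0,0,0,0],[0,0,0,0,0,0,0]],
])

```text
clock: 14.0
tcp_pos: [0.5359, -0.3738, 0.1211]
orientation: [0.0, 0.644, 0.765, -0.0]
wrist_force: [-0.3, 0.3, 0.5]
finger_gap: 0.0856
grip_force: 0.0
```

```bash
python3 - <<'E'
from plan import *
c=cams.read_camera('top'); cv2.imwrite('pics/t2.png',cv2.resize(c['pixels'][190:290,100:320][...,::-1],(790,360),interpolation=cv2.INTER_CUBIC))
plan([(.5397,-.3688,.034,.175,0,3)])
E
```

```text
cur [ 0.5357 -0.3718  0.1212  0.1724] clk 14.05 gap 0.0852 grip 0.0 F [-0.9  0.4  0.4]
3 x move [0.003,0.0059,0.1163,0,0,0,0]
   -> [ 0.5397 -0.3688  0.034   0.1724]
```

View pics/t2.png

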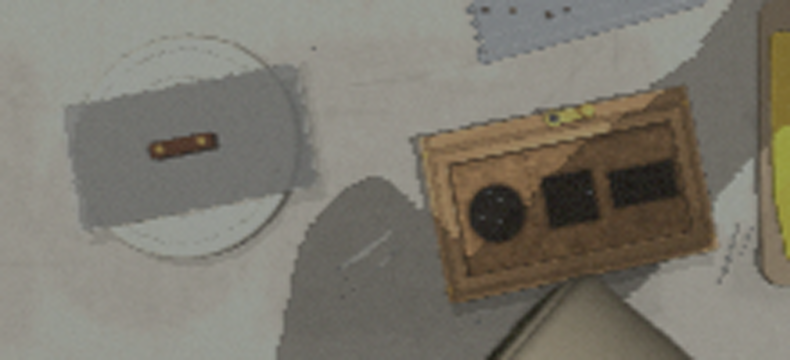

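jog_arm([
  [[0.003,0.006,0.127,0,0,0,0],[0.003,0.006,0.127,0,0,0,0],[0.003,0.006,0.127,0,0,0,0],[0,0,0,0,0,0,0],[0,0,0,0,0,0,255],[0,0,0,0,0,0,255],[0,0,0,0,0,0,255],[0,0,0,0,0,0,255],[0,0,0,0,0,0,255]],
], force=20)

```text
clock: 14.95
tcp_pos: [0.5416, -0.3685, 0.0296]
orientation: [0.002, 0.643, 0.766, 0.0]
wrist_force: [-0.3, 0.5, 6.1]
finger_gap: 0.0394
grip_force: 21.0
```

```bash
python3 - <<'E'
from plan import *
c=cams.read_camera('top')
for n,y,uv in(('r',-.066,(238.4,249.2)),('s',0,(259,244.7)),('o',.066,(279.1,241.1))):
    p=at_z(c,np.array(uv)-.4,.022)[:2]; print(n,p.round(4),(p-case(0,y)).round(4))
    print([(d['uv'].round(1) if hasattr(d['uv'],'round') else d['uv'],round(d['conf'],2),(at_z(c,d['uv'],.006)[:2]-case(0,y)).round(4)) for d in spotter.landmark_of({'r':'pocket_round','s':'pocket_square','o':'pocket_oblong'}[n],'top')])
plan([])
E
```

```text
r [0.4291 0.0642] [-0.0008 -0.0005]
[([236.1, 249.1], 0.93, array([-0.0013,  0.0069]))]
s [ 0.4419 -0.0009] [ 0.0007 -0.0006]
[([258.6, 246.0], 0.6, array([-0.0043, -0.0001]))]
o [ 0.4519 -0.0647] [-0.0007  0.0006]
[([279.0, 242.1], 0.85, array([-0.0046, -0.0006]))]
cur [ 0.5416 -0.3685  0.0297  0.1748] clk 15.15 gap 0.0398 grip 21.0 F [-0.7  1.4  6.7]
```

jog_arm([
  [[0,0,0,0,0,0,0],[0,0,0,0,0,0,0],[0,0,0,0,0,0,0],[0,0,0,0,0,-0.0455,0],[0,0,0,0,0,-0.0455,0],[0,0,0,0,0,-0.0455,0],[0,0,0,0,0,-0.0455,0],[0,0,0,0,0,-0.0455,0],[0,0,0,0,0,-0.0455,0],[0,0,0,0,0,-0.0455,0],[0,0,0,0,0,-0.0455,0],[0,0,0,0,0,-0.0455,0],[0,0,0,0,0,-0.0455,0],[0,0,0,0,0,-0.045,0],[0,0,0,0,0,0,0]],
])

```text
clock: 16.65
tcp_pos: [0.5402, -0.3675, 0.027]
orientation: [-0.0, -0.087, 0.996, 0.0]
wrist_force: [-0.6, -0.5, 0.3]
finger_gap: 0.0851
grip_force: 0.0
```

```bash
python3 - <<'E'
from plan import *
plan([(.5416,-.3685,.026,1.744,0,1)])
E
```

```text
cur [ 0.5402 -0.3675  0.027   1.7459] clk 16.65 gap 0.0851 grip 0.0 F [-0.6 -0.5  0.3]
1 x move [-0.0049,-0.0051,0.0039,0,0,0,0]
   -> [ 0.5416 -0.3685  0.026   1.7459]
```

jog_arm([
  [[-0.005,0,0.004,0,0,0,0],[0,0,0,0,0,0,255],[0,0,0,0,0,0,255],[0,0,0,0,0,0,255],[0,0,0,0,0,0,255],[0,0,0,0,0,0,255],[0,0,-0.1,0,0,0,255],[0,0,-0.15,0,0,0,255],[0,0,-0.15,0,0,0,255],[0,0,0,0,0,0,255],[0,0,0,0,0,0,255]],
], force=40)

```text
clock: 17.75
tcp_pos: [0.542, -0.3677, 0.1272]
orientation: [0.001, -0.087, 0.996, -0.001]
wrist_force: [0.0, -0.6, -1.7]
finger_gap: 0.0389
grip_force: 42.2
```

```bash
python3 - <<'E'
from plan import *
plan([(*C,.12,1.744,255,10),(*C,.045,1.744,255,2)])
E
```

```text
cur [ 0.542  -0.3677  0.1272  1.7454] clk 17.75 gap 0.0389 grip 42.2 F [ 0.  -0.6 -1.7]
10 x move [0.0142,0.1517,0.0029,0,0,0,255]
   -> [ 4.4120e-01 -4.0000e-04  1.1990e-01  1.7454e+00]
2 x move [-0.0001,0.0002,0.1498,0,0,0,255]
   -> [ 4.4120e-01 -3.0000e-04  4.5000e-02  1.7454e+00]
```

jog_arm([
  [[0.007,0.076,0.003,0,0,0,255],[0.0142,0.152,0.003,0,0,0,255],[0.0142,0.152,0.003,0,0,0,255],[0.0142,0.152,0.003,0,0,0,255],[0.0142,0.152,0.003,0,0,0,255],[0.0142,0.152,0.003,0,0,0,255],[0.0142,0.152,0.003,0,0,0,255],[0.0142,0.152,0.003,0,0,0,255],[0.0142,0.152,0.003,0,0,0,255],[0.0142,0.152,0.003,0,0,0,255],[0.007,0.076,0.003,0,0,0,255],[0,0,0.1,0,0,0,255],[0,0,0.1,0,0,0,255],[0,0,0,0,0,0,255],[0,0,0,0,0,0,255]],
])

```text
clock: 19.25
tcp_pos: [0.4389, 0.001, 0.067]
orientation: [-0.002, -0.087, 0.996, 0.001]
wrist_force: [0.4, -0.6, -1.0]
finger_gap: 0.0389
grip_force: 42.0
```

```bash
python3 - <<'E'
from plan import *
plan([(*C,.024,1.744,255,4)])
E
```

```text
cur [4.3890e-01 1.0000e-03 6.7000e-02 1.7454e+00] clk 19.25 gap 0.0389 grip 42.0 F [ 0.4 -0.6 -1. ]
4 x move [-0.002,-0.0017,0.043,0,0,0,255]
   -> [ 4.4120e-01 -3.0000e-04  2.4000e-02  1.7454e+00]
```

jog_arm([
  [[-0.005,-0.004,0.05,0,0,0,255],[-0.004,-0.003,0.05,0,0,0,255],[0,0,0,0,0,0,255],[0,0,0,0,0,0,255]],
])

```text
clock: 19.65
tcp_pos: [0.4434, -0.0009, 0.0437]
orientation: [0.0, -0.087, 0.996, 0.0]
wrist_force: [0.3, 0.3, -0.4]
finger_gap: 0.039
grip_force: 42.1
```

```bash
python3 - <<'E'
from plan import *
plan([(*C,.022,1.744,255,4)])
E
```

```text
cur [ 4.4340e-01 -9.0000e-04  4.3700e-02  1.7451e+00] clk 19.65 gap 0.039 grip 42.1 F [ 0.3  0.3 -0.4]
4 x move [0.002,0.0009,0.0217,0,0,0,255]
   -> [ 4.4120e-01 -3.0000e-04  2.2000e-02  1.7451e+00]
```

jog_arm([
  [[0.007,0.002,0.02,0,0,0,255],[0,0,0.02,0,0,0,255],[0,0,0.02,0,0,0,255],[0,0,0.014,0,0,0,255],[0,0,0,0,0,0,255]],
])

```text
clock: 20.15
tcp_pos: [0.4407, -0.0003, 0.0239]
orientation: [-0.001, -0.087, 0.996, 0.0]
wrist_force: [0.1, -0.4, -0.4]
finger_gap: 0.0389
grip_force: 42.1
```

jog_arm([
  [[0,0,0.006,0,0,0,255],[0,0,0,0,0,0,255]],
])

```text
clock: 20.35
tcp_pos: [0.4413, -0.0004, 0.0229]
orientation: [-0.0, -0.087, 0.996, 0.0]
wrist_force: [0.1, 0.0, -2.0]
finger_gap: 0.0391
grip_force: 42.1
```

jog_arm([
  [[0,0,0.005,0,0,0,255],[0,0,0,0,0,0,255],[0,0,0,0,0,0,75],[0,0,0,0,0,0,75],[0,0,0,0,0,0,75],[0,0,-0.08,0,0,0,75],[0,0,-0.15,0,0,0,75],[0,0,-0.15,0,0,0,0],[0,0,0,0,0,0,0]],
])

```text
clock: 21.25
tcp_pos: [0.4448, -0.001, 0.1213]
orientation: [0.004, -0.087, 0.996, -0.001]
wrist_force: [0.9, -0.4, 0.8]
finger_gap: 0.0848
grip_force: 0.0
```

```bash
python3 - <<'E'
from plan import *
# oblong long squeeze along its y (theta=.4646+pi/2), then along its x
plan([(.4913,-.2957,.115,-2.677+np.pi/2+np.pi,0,8)])
E
```

```text
cur [ 4.4480e-01 -1.0000e-03  1.2130e-01  1.7456e+00] clk 21.25 gap 0.0848 grip 0.0 F [ 0.9 -0.4  0.8]
2 x turn [0,0,0,0,0,-0.0461,0]
8 x move [0.0452,-0.1421,0.0031,0,0,0,0]
   -> [ 0.4913 -0.2956  0.1151  2.0353]
```

jog_arm([
  [[0,0,0,0,0,-0.0461,0],[0,0,0,0,0,-0.0461,0],[0.023,-0.07,0.003,0,0,0,0],[0.045,-0.142,0.003,0,0,0,0],[0.045,-0.142,0.003,0,0,0,0],[0.045,-0.142,0.003,0,0,0,0],[0.045,-0.142,0.003,0,0,0,0],[0.045,-0.142,0.003,0,0,0,0],[0.045,-0.142,0.003,0,0,0,0],[0.045,-0.142,0.003,0,0,0,0],[0.023,-0.072,0.003,0,0,0,0],[0,0,0,0,0,0,0],[0,0,0,0,0,0,0]],
])

```text
clock: 22.55
tcp_pos: [0.4871, -0.2943, 0.109]
orientation: [-0.0, -0.23, 0.973, 0.001]
wrist_force: [-0.6, 0.4, 0.6]
finger_gap: 0.0856
grip_force: 0.0
```

```bash
python3 - <<'E'
from plan import *
plan([(.4913,-.2957,.026,-2.677+np.pi/2+np.pi,0,3)])
E
```

```text
cur [ 0.4871 -0.2943  0.109   2.0344] clk 22.55 gap 0.0856 grip 0.0 F [-0.6  0.4  0.6]
3 x move [-0.0042,-0.0042,0.1106,0,0,0,0]
   -> [ 0.4913 -0.2957  0.026   2.0344]
```

jog_arm([
  [[-0.004,-0.004,0.11,0,0,0,0],[-0.004,-0.004,0.11,0,0,0,0],[-0.004,-0.004,0.11,0,0,0,0],[0,0,0,0,0,0,0],[0,0,0,0,0,0,255],[0,0,0,0,0,0,255],[0,0,0,0,0,0,255],[0,0,0,0,0,0,255]],
], force=20)

```text
clock: 23.35
tcp_pos: [0.4928, -0.2965, 0.0293]
orientation: [0.001, -0.23, 0.973, -0.001]
wrist_force: [-0.7, 1.4, 7.3]
finger_gap: 0.0537
grip_force: 22.3
```

jog_arm([
  [[0,0,0,0,0,0,0],[0,0,0,0,0,0,0],[0,0,0,0,0,0,0],[0,0,0,0,0,0.0455,0],[0,0,0,0,0,0.0455,0],[0,0,0,0,0,0.0455,0],[0,0,0,0,0,0.0455,0],[0,0,0,0,0,0.0455,0],[0,0,0,0,0,0.0455,0],[0,0,0,0,0,0.0455,0],[0,0,0,0,0,0.0455,0],[0,0,0,0,0,0.0455,0],[0,0,0,0,0,0.0455,0],[0,0,0,0,0,0.045,0],[0,0,0,0,0,0,0]],
])

```text
clock: 24.85
tcp_pos: [0.4917, -0.2961, 0.0273]
orientation: [-0.0, 0.526, 0.851, 0.0]
wrist_force: [0.5, -0.2, -0.2]
finger_gap: 0.0852
grip_force: 0.0
```

```bash
python3 - <<'E'
from plan import *
plan([(.4928,-.2965,.026,.4636,0,1)])
E
```

```text
cur [ 0.4917 -0.2961  0.0273  0.4639] clk 24.85 gap 0.0852 grip 0.0 F [ 0.5 -0.2 -0.2]
1 x move [-0.0033,0.0034,0.0051,0,0,0,0]
   -> [ 0.4928 -0.2965  0.026   0.4639]
```

jog_arm([
  [[-0.003,0,0.004,0,0,0,0],[0,0,0,0,0,0,255],[0,0,0,0,0,0,255],[0,0,0,0,0,0,255],[0,0,0,0,0,0,255],[0,0,0,0,0,0,255],[0,0,-0.1,0,0,0,255],[0,0,-0.15,0,0,0,255],[0,0,-0.15,0,0,0,255],[0,0,0,0,0,0.0463,255],[0,0,0,0,0,0.0463,255]],
], force=40)

```text
clock: 25.95
tcp_pos: [0.4929, -0.2974, 0.1282]
orientation: [0.002, 0.645, 0.764, 0.0]
wrist_force: [-0.1, -0.6, -0.9]
finger_gap: 0.0275
grip_force: 40.4
```

```bash
python3 - <<'E'
from plan import *
p=case(0,.066)
plan([(*p,.12,.173,255,7),(*p,.066,.173,255,2)])
E
```

```text
cur [ 0.4929 -0.2974  0.1282  0.168 ] clk 25.95 gap 0.0275 grip 40.4 F [-0.1 -0.6 -0.9]
1 x turn [0,0,0,0,0,-0.0016,255]
7 x move [0.1346,0.0001,0.0047,0,0,0,255]
   -> [ 0.4526 -0.0653  0.12    0.173 ]
2 x move [0.0001,0.0,0.108,0,0,0,255]
   -> [ 0.4525 -0.0653  0.066   0.173 ]
```

jog_arm([
  [[0.067,0,0.003,0,0,-0.0016,255],[0.1346,0,0.005,0,0,0,255],[0.1346,0,0.005,0,0,0,255],[0.1346,0,0.005,0,0,0,255],[0.1346,0,0.005,0,0,0,255],[0.1346,0,0.005,0,0,0,255],[0.1346,0,0.005,0,0,0,255],[0.067,0,0.003,0,0,0,255],[0,0,0.108,0,0,0,255],[0,0,0.108,0,0,0,255],[0,0,0,0,0,0,255],[0,0,0,0,0,0,255]],
])

```text
clock: 27.15
tcp_pos: [0.4498, -0.0649, 0.0635]
orientation: [-0.001, 0.641, 0.767, -0.0]
wrist_force: [0.7, -0.5, -1.3]
finger_gap: 0.0269
grip_force: 40.4
```

```bash
python3 - <<'E'
from plan import *
p=case(0,.066)
plan([(*p,.044,.173,255,1)])
E
```

```text
cur [ 0.4498 -0.0649  0.0635  0.1787] clk 27.15 gap 0.0269 grip 40.4 F [ 0.7 -0.5 -1.3]
1 x turn [0,0,0,0,0,0.0018,255]
1 x move [-0.0035,0.0105,0.078,0,0,0,255]
   -> [ 0.4526 -0.0653  0.044   0.173 ]
```

jog_arm([
  [[-0.002,0.01,0.04,0,0,0.0018,255],[0,0,0.038,0,0,0,255],[0,0,0,0,0,0,255],[0,0,0,0,0,0,255]],
])

```text
clock: 27.55
tcp_pos: [0.4527, -0.0652, 0.0439]
orientation: [-0.0, 0.643, 0.765, -0.0]
wrist_force: [-0.2, -0.5, -1.0]
finger_gap: 0.0266
grip_force: 40.5
```

```bash
python3 - <<'E'
from plan import *
p=case(0,.066)
plan([(*p,.0235,.173,255,4)])
E
```

```text
cur [ 0.4527 -0.0652  0.0439  0.1727] clk 27.55 gap 0.0266 grip 40.5 F [-0.2 -0.5 -1. ]
4 x move [-0.0001,-0.0002,0.0204,0,0,0,255]
   -> [ 0.4525 -0.0653  0.0235  0.1727]
```

jog_arm([
  [[0,0,0.02,0,0,0,255],[0,0,0.02,0,0,0,255],[0,0,0.02,0,0,0,255],[0,0,0.02,0,0,0,255],[0,0,0.006,0,0,0,255],[0,0,0,0,0,0,255]],
])

```text
clock: 28.15
tcp_pos: [0.4527, -0.0651, 0.0227]
orientation: [-0.0, 0.643, 0.766, -0.0]
wrist_force: [-2.8, 0.8, 4.9]
finger_gap: 0.0271
grip_force: 41.1
```

jog_arm([
  [[0,0,0,0,0,0,95],[0,0,0,0,0,0,95],[0,0,0,0,0,0,95],[0,0,-0.08,0,0,0,95],[0,0,-0.15,0,0,0,95],[0,0,-0.15,0,0,0,0],[0,0,0,0,0,0,0],[0,0,0,0,0,0,0]],
])

```text
clock: 28.95
tcp_pos: [0.4538, -0.0654, 0.1183]
orientation: [0.001, 0.643, 0.766, 0.001]
wrist_force: [-0.8, -0.2, 0.0]
finger_gap: 0.0856
grip_force: 0.0
```

```bash
python3 - <<'E'
from plan import *
plan([(.4823,-.4455,.115,1.744,0,9)])
E
```

```text
cur [ 0.4538 -0.0654  0.1183  0.173 ] clk 28.95 gap 0.0856 grip 0.0 F [-0.8 -0.2  0. ]
11 x turn [0,0,0,0,0,0.0454,0]
9 x move [-0.0169,0.1685,0.0015,0,0,0,0]
   -> [ 0.4823 -0.4454  0.1149 -1.396 ]
```

jog_arm([
  [[0,0,0,0,0,-0.0454,0],[0,0,0,0,0,-0.0454,0],[0,0,0,0,0,-0.0454,0],[0,0,0,0,0,-0.0454,0],[0,0,0,0,0,-0.0454,0],[0,0,0,0,0,-0.0454,0],[0,0,0,0,0,-0.0454,0],[0,0,0,0,0,-0.0454,0],[0,0,0,0,0,-0.0454,0],[0,0,0,0,0,-0.0454,0],[0,0,0,0,0,-0.0454,0],[0.008,-0.084,0.001,0,0,0,0],[0.017,-0.1685,0.001,0,0,0,0],[0.017,-0.1685,0.001,0,0,0,0],[0.017,-0.1685,0.001,0,0,0,0],[0.017,-0.1685,0.001,0,0,0,0],[0.017,-0.1685,0.001,0,0,0,0],[0.017,-0.1685,0.001,0,0,0,0],[0.017,-0.1685,0.001,0,0,0,0],[0.017,-0.1685,0.001,0,0,0,0]],
])

```text
clock: 30.95
tcp_pos: [0.4774, -0.425, 0.1128]
orientation: [-0.001, -0.085, 0.996, 0.001]
wrist_force: [0.6, 0.3, -0.5]
finger_gap: 0.0853
grip_force: 0.0
```

```bash
python3 - <<'E'
from plan import *
c=cams.read_camera('top'); a=c['pixels'][205:280,210:305][...,::-1]
b=cams.read_camera('scene')['pixels'][170:270,180:300][...,::-1]
cv2.imwrite('pics/t3.png',np.hstack([cv2.resize(a,(400,316),interpolation=cv2.INTER_CUBIC),cv2.resize(b,(380,316),interpolation=cv2.INTER_CUBIC)]))
plan([(.4823,-.4455,.1,1.744,0,1),(.4823,-.4455,.026,1.744,0,3)])
E
```

```text
cur [ 0.4776 -0.4289  0.1123  1.7371] clk 31.05 gap 0.0855 grip 0.0 F [ 0.3  0.7 -0.2]
1 x turn [0,0,0,0,0,-0.0022,0]
1 x move [-0.0072,-0.0686,0.0492,0,0,0,0]
   -> [ 0.4823 -0.4455  0.1     1.744 ]
3 x move [0.0,-0.0,0.0987,0,0,0,0]
   -> [ 0.4823 -0.4455  0.026   1.744 ]
```

View pics/t3.png

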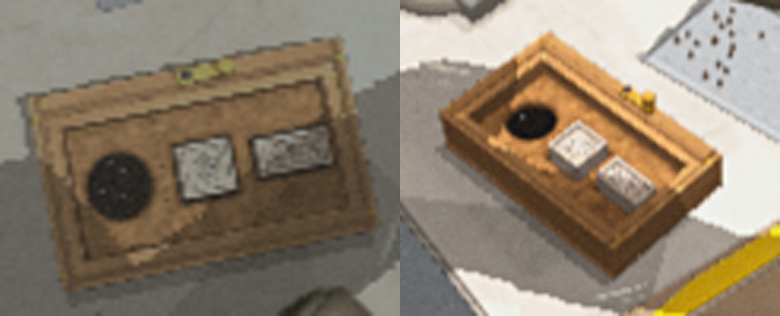

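The square (205,167) and oblong (292,150) look seated and level, with both reliefs up. Next is the round one.

jog_arm([
  [[-0.006,-0.065,0.049,0,0,-0.002,0],[0,0,0.098,0,0,0,0],[0,0,0.098,0,0,0,0],[0,0,0.098,0,0,0,0],[0,0,0,0,0,0,0],[0,0,0,0,0,0,255],[0,0,0,0,0,0,255],[0,0,0,0,0,0,255],[0,0,0,0,0,0,255]],
], force=20)

```text
clock: 31.95
tcp_pos: [0.4837, -0.4411, 0.0316]
orientation: [0.001, -0.089, 0.996, -0.002]
wrist_force: [0.5, 0.2, 3.8]
finger_gap: 0.0452
grip_force: 20.6
```

Gap is 45 mm, so it holds the round mould. I'll open, turn back 90° and regrip.

jog_arm([
  [[0,0,0,0,0,0,0],[0,0,0,0,0,0,0],[0,0,0,0,0,0,0],[0,0,0,0,0,0.0455,0],[0,0,0,0,0,0.0455,0],[0,0,0,0,0,0.0455,0],[0,0,0,0,0,0.0455,0],[0,0,0,0,0,0.0455,0],[0,0,0,0,0,0.0455,0],[0,0,0,0,0,0.0455,0],[0,0,0,0,0,0.0455,0],[0,0,0,0,0,0.0455,0],[0,0,0,0,0,0.0455,0],[0,0,0,0,0,0.045,0],[0,0,0,0,0,0,0]],
])

```text
clock: 33.45
tcp_pos: [0.4825, -0.4396, 0.0292]
orientation: [-0.0, 0.642, 0.767, 0.0]
wrist_force: [0.6, 0.8, -0.1]
finger_gap: 0.0851
grip_force: 0.0
```

```bash
python3 - <<'E'
from plan import *
plan([(.4837,-.4411,.026,.173,0,1)])
E
```

```text
cur [ 0.4825 -0.4396  0.0292  0.1769] clk 33.45 gap 0.0851 grip 0.0 F [ 0.6  0.8 -0.1]
1 x turn [0,0,0,0,0,0.0012,0]
1 x move [-0.0069,0.0038,0.0127,0,0,0,0]
   -> [ 0.4837 -0.4411  0.026   0.1731]
```

jog_arm([
  [[-0.006,0,0.01,0,0,0.001,0],[0,0,0,0,0,0,0],[0,0,0,0,0,0,255],[0,0,0,0,0,0,255],[0,0,0,0,0,0,255],[0,0,0,0,0,0,255],[0,0,0,0,0,0,255],[0,0,-0.1,0,0,0,255],[0,0,-0.15,0,0,0,255],[0,0,-0.15,0,0,0,255],[0,0,0,0,0,0,255],[0,0,0,0,0,0,255]],
], force=40)

```text
clock: 34.65
tcp_pos: [0.4833, -0.4417, 0.1278]
orientation: [0.001, 0.643, 0.766, -0.0]
wrist_force: [-1.3, 0.0, -2.2]
finger_gap: 0.044
grip_force: 41.2
```

```bash
python3 - <<'E'
from plan import *
p=case(0,-.066)
plan([(*p,.13,.173,255,13)])
E
```

```text
cur [ 0.4833 -0.4417  0.1278  0.1742] clk 34.65 gap 0.044 grip 41.2 F [-1.3  0.  -2.2]
13 x move [0.1563,0.0108,-0.0007,0,0,0,255]
   -> [0.4298 0.0647 0.1301 0.1742]
```

jog_arm([
  [[0.078,0.0054,-0.001,0,0,0,255],[0.1563,0.0108,-0.001,0,0,0,255],[0.1563,0.0108,-0.001,0,0,0,255],[0.1563,0.0108,-0.001,0,0,0,255],[0.1563,0.0108,-0.001,0,0,0,255],[0.1563,0.0108,-0.001,0,0,0,255],[0.1563,0.0108,-0.001,0,0,0,255],[0.1563,0.0108,-0.001,0,0,0,255],[0.1563,0.0108,-0.001,0,0,0,255],[0.1563,0.0108,-0.001,0,0,0,255],[0.1563,0.0108,-0.001,0,0,0,255],[0.1563,0.0108,-0.001,0,0,0,255],[0.1563,0.0108,-0.001,0,0,0,255],[0.078,0.0054,-0.001,0,0,0,255],[0,0,0.12,0,0,0,255],[0,0,0.12,0,0,0,255],[0,0,0,0,0,0,255],[0,0,0,0,0,0,255]],
])

```text
clock: 36.45
tcp_pos: [0.4277, 0.0651, 0.0694]
orientation: [-0.002, 0.643, 0.766, -0.001]
wrist_force: [0.6, -0.3, -1.0]
finger_gap: 0.0443
grip_force: 41.4
```

```bash
python3 - <<'E'
from plan import *
p=case(0,-.066)
plan([(*p,.046,.173,255,2)])
E
```

```text
cur [0.4277 0.0651 0.0694 0.1742] clk 36.45 gap 0.0443 grip 41.4 F [ 0.6 -0.3 -1. ]
2 x move [-0.0015,0.0041,0.0469,0,0,0,255]
   -> [0.4298 0.0647 0.046  0.1742]
```

jog_arm([
  [[-0.0015,0.004,0.047,0,0,0,255],[-0.0015,0.004,0.047,0,0,0,255],[0,0,0,0,0,0,255],[0,0,0,0,0,0,255]],
])

```text
clock: 36.85
tcp_pos: [0.432, 0.0644, 0.0479]
orientation: [0.0, 0.643, 0.766, 0.0]
wrist_force: [-0.3, 1.2, -0.9]
finger_gap: 0.044
grip_force: 41.4
```

```bash
python3 - <<'E'
from plan import *
p=case(0,-.066)
plan([(*p,.026,.173,255,4)])
E
```

```text
cur [0.432  0.0644 0.0479 0.1736] clk 36.85 gap 0.044 grip 41.4 F [-0.3  1.2 -0.9]
4 x move [0.0007,-0.0021,0.0219,0,0,0,255]
   -> [0.4299 0.0647 0.026  0.1736]
```

jog_arm([
  [[0.002,-0.008,0.02,0,0,0,255],[0,0,0.022,0,0,0,255],[0,0,0.022,0,0,0,255],[0,0,0.022,0,0,0,255],[0,0,0,0,0,0,255],[0,0,0,0,0,0,255]],
])

```text
clock: 37.45
tcp_pos: [0.4293, 0.0648, 0.0252]
orientation: [-0.0, 0.643, 0.766, -0.0]
wrist_force: [0.5, -0.3, -0.3]
finger_gap: 0.0445
grip_force: 41.4
```

jog_arm([
  [[0,0,0.006,0,0,0,255],[0,0,0.004,0,0,0,255],[0,0,0,0,0,0,255],[0,0,0,0,0,0,255]],
])

```text
clock: 37.85
tcp_pos: [0.4298, 0.0648, 0.0233]
orientation: [0.0, 0.643, 0.766, 0.0]
wrist_force: [-0.9, -1.1, 1.7]
finger_gap: 0.0447
grip_force: 41.9
```

jog_arm([
  [[0,0,0.002,0,0,0,255],[0,0,0,0,0,0,82],[0,0,0,0,0,0,82],[0,0,0,0,0,0,82],[0,0,-0.08,0,0,0,82],[0,0,-0.15,0,0,0,82],[0,0,-0.15,0,0,0,120],[0,0,0,0,0,0,120],[0,0,0,0,0,0,120]],
])

```text
clock: 38.75
tcp_pos: [0.4304, 0.0647, 0.1182]
orientation: [0.001, 0.643, 0.766, 0.001]
wrist_force: [0.2, -0.5, -0.9]
finger_gap: 0.0449
grip_force: 0.0
```

```bash
python3 - <<'E'
from plan import *
plan([(.4924,.332,.12,.1745,120,8)])
E
```

```text
cur [0.4304 0.0647 0.1182 0.1742] clk 38.75 gap 0.0449 grip 0.0 F [ 0.2 -0.5 -0.9]
8 x move [0.1262,0.0537,-0.0009,0,0,0,120]
   -> [0.4924 0.3319 0.12   0.1742]
```

jog_arm([
  [[0.063,0.027,-0.001,0,0,0,120],[0.1262,0.0537,-0.001,0,0,0,120],[0.1262,0.0537,-0.001,0,0,0,120],[0.1262,0.0537,-0.001,0,0,0,120],[0.1262,0.0537,-0.001,0,0,0,120],[0.1262,0.0537,-0.001,0,0,0,120],[0.1262,0.0537,-0.001,0,0,0,120],[0.1262,0.0537,-0.001,0,0,0,120],[0.063,0.027,-0.001,0,0,0,120],[0,0,0,0,0,0,120],[0,0,0,0,0,0,120]],
])

```text
clock: 39.85
tcp_pos: [0.4904, 0.3313, 0.1178]
orientation: [-0.001, 0.643, 0.766, -0.002]
wrist_force: [-0.1, 0.3, -0.2]
finger_gap: 0.0453
grip_force: 0.0
```

```bash
python3 - <<'E'
from plan import *
c=cams.read_camera('top'); a=c['pixels'][205:280,210:305][...,::-1]
b=cams.read_camera('scene')['pixels'][170:270,180:300][...,::-1]
cv2.imwrite('pics/t4.png',np.hstack([cv2.resize(a,(400,316),interpolation=cv2.INTER_CUBIC),cv2.resize(b,(380,316),interpolation=cv2.INTER_CUBIC)]))
plan([(.4924,.332,.0425,.1745,120,3)])
E
```

```text
cur [0.4908 0.3307 0.1187 0.1735] clk 39.95 gap 0.0455 grip 0.0 F [-0.5  0.  -0.5]
3 x move [0.0013,0.0024,0.1016,0,0,0,120]
   -> [0.4924 0.332  0.0425 0.1735]
```

View pics/t4.png

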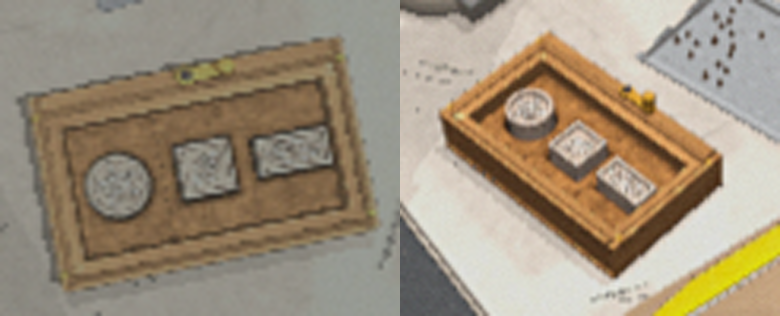

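All three are seated, at (119,186), (205,167) and (292,150), and level with each other. Next I'll grip the cover.

jog_arm([
  [[0.001,0.002,0.1,0,0,0,120],[0.001,0.002,0.1,0,0,0,120],[0.001,0.002,0.1,0,0,0,120],[0,0,0,0,0,0,120],[0,0,0,0,0,0,255],[0,0,0,0,0,0,255],[0,0,0,0,0,0,255],[0,0,0,0,0,0,255],[0,0,0,0,0,0,255]],
], force=40)

```text
clock: 40.85
tcp_pos: [0.4941, 0.3332, 0.0466]
orientation: [0.001, 0.643, 0.766, 0.001]
wrist_force: [-0.6, -1.4, 6.5]
finger_gap: 0.0125
grip_force: 42.5
```

jog_arm([
  [[0,0,-0.06,0,0,0,255],[0,0,-0.1,0,0,0,255],[0,0,-0.14,0,0,0,255],[0,0,-0.06,0,0,0,255],[0,0,0,0,0,0,255],[0,0,0,0,0,0,255]],
])

```text
clock: 41.45
tcp_pos: [0.4928, 0.3329, 0.1345]
orientation: [-0.0, 0.643, 0.766, 0.0]
wrist_force: [-0.6, -0.7, -2.6]
finger_gap: 0.0126
grip_force: 41.5
```

```bash
python3 - <<'E'
from plan import *
c=cams.read_camera('top')
p=at_z(c,(258.0,244.0),.069)[:2]; print('pull0 in case', (p-C)@ex,(p-C)@ey)
plan([(*C,.14,.173,255,10)])
E
```

```text
pull0 in case -0.00027572590927802787 0.0001647022722249424
cur [0.4922 0.3326 0.1336 0.1743] clk 41.5 gap 0.0126 grip 41.5 F [-0.  -0.3 -1.5]
10 x move [-0.1276,-0.0432,-0.0026,0,0,0,255]
   -> [ 4.412e-01 -3.000e-04  1.401e-01  1.743e-01]
```

jog_arm([
  [[-0.064,-0.022,-0.002,0,0,0,255],[-0.1276,-0.043,-0.002,0,0,0,255],[-0.1276,-0.043,-0.002,0,0,0,255],[-0.1276,-0.043,-0.002,0,0,0,255],[-0.1276,-0.043,-0.002,0,0,0,255],[-0.1276,-0.043,-0.002,0,0,0,255],[-0.1276,-0.043,-0.002,0,0,0,255],[-0.1276,-0.043,-0.002,0,0,0,255],[-0.1276,-0.043,-0.002,0,0,0,255],[-0.1276,-0.043,-0.002,0,0,0,255],[-0.064,-0.022,-0.002,0,0,0,255],[0,0,0.1,0,0,0,255],[0,0,0.1,0,0,0,255],[0,0,0,0,0,0,255],[0,0,0,0,0,0,255],[0,0,0,0,0,0,255]],
])

```text
clock: 43.1
tcp_pos: [0.4426, 0.0001, 0.0908]
orientation: [0.0, 0.643, 0.766, 0.0]
wrist_force: [-0.1, -0.1, -2.4]
finger_gap: 0.013
grip_force: 41.5
```

```bash
python3 - <<'E'
from plan import *
T=C+.0008*(-ey)
plan([(*T,.070,.173,255,2)])
E
```

```text
cur [4.426e-01 1.000e-04 9.080e-02 1.746e-01] clk 43.1 gap 0.013 grip 41.5 F [-0.1 -0.1 -2.4]
2 x move [0.0013,-0.0028,0.0416,0,0,0,255]
   -> [0.4411 0.0005 0.07   0.1746]
```

jog_arm([
  [[0.001,-0.003,0.042,0,0,0,255],[0.001,-0.003,0.042,0,0,0,255],[0,0,0,0,0,0,255],[0,0,0,0,0,0,255],[0,0,0.02,0,0,0,255],[0,0,0.016,0,0,0,255],[0,0,0,0,0,0,255],[0,0,0,0,0,0,255]],
])

```text
clock: 43.9
tcp_pos: [0.4405, 0.0002, 0.0602]
orientation: [-0.0, 0.643, 0.766, -0.0]
wrist_force: [0.6, -0.1, -1.2]
finger_gap: 0.0129
grip_force: 41.5
```

jog_arm([
  [[0,0,0.007,0,0,0,255],[0,0,0.005,0,0,0,255],[0,0,0,0,0,0,255],[0,0,0,0,0,0,255]],
])

```text
clock: 44.3
tcp_pos: [0.4409, 0.0001, 0.0581]
orientation: [0.0, 0.643, 0.766, 0.0]
wrist_force: [-1.7, 0.3, 6.1]
finger_gap: 0.0126
grip_force: 42.5
```

jog_arm([
  [[0,0,0,0,0,0,140],[0,0,0,0,0,0,140],[0,0,0,0,0,0,140],[0,0,-0.1,0,0,0,140],[0,0,-0.15,0,0,0,140],[0,0,0,0,0,-0.0454,140],[0,0,0,0,0,-0.0454,140],[0,0,0,0,0,-0.0454,140],[0,0,0,0,0,-0.0454,140],[0,0,0,0,0,-0.0454,140],[0,0,0,0,0,-0.0454,140],[0,0,0,0,0,-0.0454,140],[0,0,0,0,0,-0.0454,140],[0,0,0,0,0,-0.0454,140],[0,0,0,0,0,-0.0454,140],[0,0,0,0,0,-0.0454,140],[0,0,0,0,0,0,140]],
])

```text
clock: 46.0
tcp_pos: [0.4406, 0.0002, 0.1197]
orientation: [-0.0, -0.086, 0.996, 0.0]
wrist_force: [-0.1, 0.3, -0.4]
finger_gap: 0.0385
grip_force: 0.0
```

```bash
python3 - <<'E'
from plan import *
b=cams.read_camera('scene')['pixels'][160:270,180:300][...,::-1]
cv2.imwrite('pics/t5.png',cv2.resize(b,(600,550),interpolation=cv2.INTER_CUBIC))
k=case(-.0695-.003,.0295)
plan([(*k,.12,1.744,150,3),(*k,.061,1.744,150,2)])
E
```

```text
cur [4.4060e-01 2.0000e-04 1.1960e-01 1.7401e+00] clk 46.05 gap 0.0385 grip 0.0 F [ 0.2  0.  -0.3]
1 x turn [0,0,0,0,0,-0.0012,150]
3 x move [-0.0974,-0.0402,-0.0005,0,0,0,150]
   -> [ 0.5177 -0.0169  0.12    1.7439]
2 x move [0.0,0.0001,0.118,0,0,0,150]
   -> [ 0.5177 -0.0169  0.061   1.7439]
```

View pics/t5.png

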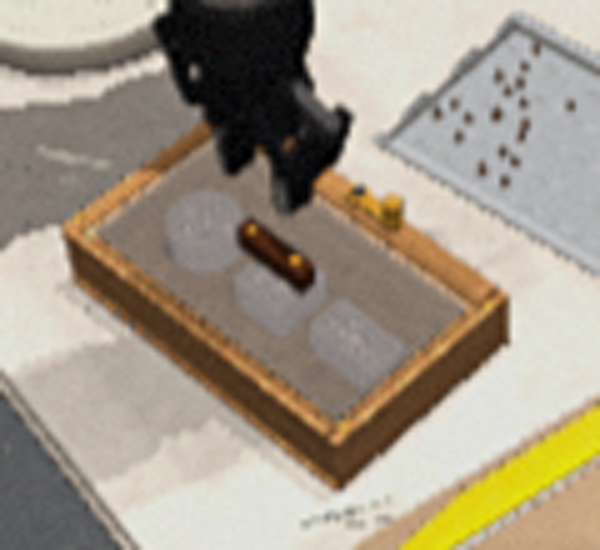

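The cover lies flat in its rebate with the pull at (275,255), over all three moulds. The tab is still aside at (380,205), so I'll grip its knob and turn it back.

jog_arm([
  [[-0.0974,-0.04,0,0,0,-0.001,150],[-0.0974,-0.04,0,0,0,0,150],[-0.0974,-0.04,0,0,0,0,150],[0,0,0,0,0,0,150],[0,0,0.1,0,0,0,150],[0,0,0.136,0,0,0,150],[0,0,0,0,0,0,150],[0,0,0,0,0,0,255],[0,0,0,0,0,0,255],[0,0,0,0,0,0,255],[0,0,0,0,0,0,255],[0,0,0,0,0,0,255]],
], force=25)

```text
clock: 47.25
tcp_pos: [0.5181, -0.0163, 0.0618]
orientation: [0.001, -0.088, 0.996, 0.0]
wrist_force: [-1.7, 3.7, 4.8]
finger_gap: 0.0102
grip_force: 24.9
```

```bash
python3 - <<'E'
from plan import *
s=env.get_state();d=s['tcp_pos'][:2]-C; print('case xy',d@ex,d@ey)
plan([(*case(-.0695+.03*np.cos(a),.03*np.sin(a)),s['tcp_pos'][2],1.744,255,1) for a in np.arange(8,-1,-1)*1.6/9])
E
```

```text
case xy -0.07297719170267296 0.02903978409259233
cur [ 0.5181 -0.0163  0.0618  1.7464] clk 47.25 gap 0.0102 grip 24.9 F [-1.7  3.7  4.8]
1 x move [0.0317,-0.0024,-0.0,0,0,0,255]
   -> [ 0.5104 -0.0183  0.0618  1.7464]
1 x move [0.0207,0.005,-0.0,0,0,0,255]
   -> [ 0.5051 -0.018   0.0618  1.7464]
1 x move [0.0194,0.0087,-0.0,0,0,0,255]
   -> [ 0.4999 -0.0167  0.0618  1.7464]
1 x move [0.0177,0.0119,-0.0,0,0,0,255]
   -> [ 0.495  -0.0145  0.0618  1.7464]
1 x move [0.0152,0.0149,-0.0,0,0,0,255]
   -> [ 0.4907 -0.0115  0.0618  1.7464]
1 x move [0.0124,0.0174,-0.0,0,0,0,255]
   -> [ 0.4868 -0.0078  0.0618  1.7464]
1 x move [0.0091,0.0192,-0.0,0,0,0,255]
   -> [ 0.4838 -0.0035  0.0618  1.7464]
1 x move [0.0056,0.0206,-0.0,0,0,0,255]
   -> [4.8150e-01 1.4000e-03 6.1800e-02 1.7464e+00]
1 x move [0.0018,0.0212,-0.0,0,0,0,255]
   -> [0.4801 0.0065 0.0618 1.7464]
```

jog_arm([
  [[0.0317,-0.0024,0,0,0,0,255],[0.0207,0.005,0,0,0,0,255],[0.0194,0.0087,0,0,0,0,255],[0.0177,0.0119,0,0,0,0,255],[0.0152,0.0149,0,0,0,0,255],[0.0124,0.0174,0,0,0,0,255],[0.0091,0.0192,0,0,0,0,255],[0.0056,0.0206,0,0,0,0,255],[0.0018,0.0212,0,0,0,0,255],[0,0.004,0,0,0,0,255],[0,0,0,0,0,0,255],[0,0,0,0,0,0,255]],
])

```text
clock: 48.45
tcp_pos: [0.4778, 0.0043, 0.0615]
orientation: [-0.002, -0.086, 0.996, -0.003]
wrist_force: [-6.7, -9.4, 9.4]
finger_gap: 0.0102
grip_force: 26.2
```

```bash
python3 - <<'E'
from plan import *
s=env.get_state();d=s['tcp_pos'][:2]-C; print('case xy',d@ex,d@ey,s['wrist_force'])
E
```

```text
case xy -0.036810657867363455 0.001758217449353755 [-6.65657647 -9.41408531  9.39422189]
```

jog_arm([
  [[0,0.007,0,0,0,0,255],[0,0.005,0,0,0,0,255],[0,0,0,0,0,0,255],[0,0,0,0,0,0,255]],
])

```text
clock: 48.85
tcp_pos: [0.4772, 0.0088, 0.0613]
orientation: [-0.002, -0.087, 0.996, -0.001]
wrist_force: [-5.4, -3.4, 8.5]
finger_gap: 0.0103
grip_force: 26.4
```

```bash
python3 - <<'E'
from plan import *
s=env.get_state();d=s['tcp_pos'][:2]-C; print('case xy',d@ex,d@ey,s['wrist_force'])
E
```

```text
case xy -0.03703991961706844 -0.002812880989718025 [-5.36474902 -3.36983122  8.47045166]
```

jog_arm([
  [[0,0,0,0,0,0,150],[0,0,0,0,0,0,150],[0,0,0,0,0,0,150],[0,0,-0.15,0,0,0,150],[0,0,-0.15,0,0,0,150],[0,0.18,-0.1,0,0,0,150],[0,0.18,0,0,0,0,150],[0,0.18,0,0,0,0,150],[0,0.18,0,0,0,0,150],[0,0.18,0,0,0,0,150]],
])

```text
clock: 49.85
tcp_pos: [0.4396, 0.2321, 0.1602]
orientation: [0.0, -0.087, 0.996, 0.0]
wrist_force: [0.4, -0.4, 0.3]
finger_gap: 0.0354
grip_force: 0.0
```

```bash
python3 - <<'E'
from plan import *
c=cams.read_camera('top'); a=c['pixels'][205:280,210:305][...,::-1]; d=cv2.imread('pics/top0.png')[205:280,210:305]
r=lambda x:cv2.resize(x,(400,316),interpolation=cv2.INTER_CUBIC)
def kn(im):
    im=cv2.resize(im,None,fx=8,fy=8,interpolation=cv2.INTER_CUBIC); h=cv2.cvtColor(im,cv2.COLOR_BGR2HSV)
    m=cv2.inRange(h,(22,110,90),(35,255,255))[90:250,300:420]; ys,xs=np.nonzero(m); 
    pts=np.c_[xs,ys].astype(np.float32); l=cv2.fitLine(pts,cv2.DIST_L2,0,.01,.01).ravel(); return len(xs),pts.mean(0)+[300,90],np.degrees(np.arctan2(l[1],l[0]))
print(kn(d),kn(a))
t=case(-.0395,0);q=case(-.0695,0)
u=proj(c,np.array([*t,.072]))-proj(c,np.array([*q,.056])); print('model line deg',np.degrees(np.arctan2(u[1],u[0])))
cv2.imwrite('pics/t6.png',np.hstack([r(d),r(a)]))
E
```

```text
(1466, array([365.504776 , 188.0313797]), np.float32(68.7828)) (1604, array([356.9064827 , 187.35910034]), np.float32(82.041916))
model line deg 79.91758424305435
```

View pics/t6.png

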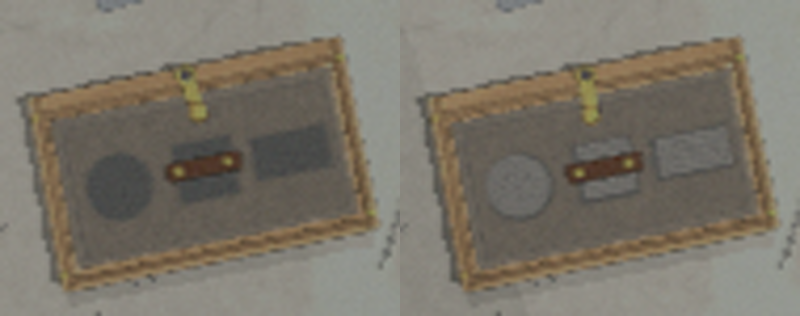

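The tab is over the cover at (590,95–115), about 0.05–0.09 rad past straight. I'll re-centre the gripper on the straight line and squeeze the knob there, so the tab ends up at 0.

```bash
python3 - <<'E'
from plan import *
plan([(*case(-.0395,0),.13,1.744,150,6)])
E
```

```text
cur [0.4382 0.2378 0.1602 1.7516] clk 49.9 gap 0.0356 grip 0.0 F [-0.3  5.2  0.3]
1 x turn [0,0,0,0,0,0.0024,150]
6 x move [-0.001,-0.1567,0.0201,0,0,0,150]
   -> [0.4802 0.0065 0.1301 1.7441]
```

jog_arm([
  [[-0.001,-0.157,0.02,0,0,0.0024,150],[-0.001,-0.157,0.02,0,0,0,150],[-0.001,-0.157,0.02,0,0,0,150],[-0.001,-0.157,0.02,0,0,0,150],[-0.001,-0.157,0.02,0,0,0,150],[-0.001,-0.157,0.02,0,0,0,150],[0,0,0,0,0,0,150],[0,0,0,0,0,0,150],[0,0,0,0,0,0,150]],
])

```text
clock: 50.8
tcp_pos: [0.4808, -0.0009, 0.13]
orientation: [-0.0, -0.084, 0.996, 0.0]
wrist_force: [-0.3, 0.7, -0.7]
finger_gap: 0.035
grip_force: 0.0
```

```bash
python3 - <<'E'
from plan import *
plan([(*case(-.0395,0),.063,1.744,150,2)])
E
```

```text
cur [ 4.8080e-01 -9.0000e-04  1.3000e-01  1.7392e+00] clk 50.8 gap 0.035 grip 0.0 F [-0.3  0.7 -0.7]
1 x turn [0,0,0,0,0,-0.0015,150]
2 x move [-0.0011,0.0148,0.134,0,0,0,150]
   -> [0.4801 0.0065 0.063  1.7439]
```

jog_arm([
  [[-0.002,0.03,0,0,0,-0.0015,150],[0,0,0.13,0,0,0,150],[0,0,0.13,0,0,0,150],[0,0,0,0,0,0,150],[0,0,0,0,0,0,150],[0,0,0,0,0,0,150]],
])

```text
clock: 51.4
tcp_pos: [0.4815, 0.0065, 0.0666]
orientation: [0.001, -0.087, 0.996, -0.0]
wrist_force: [0.3, 0.2, 0.3]
finger_gap: 0.035
grip_force: 0.0
```

```bash
python3 - <<'E'
from plan import *
plan([(*case(-.0395,0),.063,1.744,150,1)])
E
```

```text
cur [0.4815 0.0065 0.0666 1.7446] clk 51.4 gap 0.035 grip 0.0 F [0.3 0.2 0.3]
1 x move [0.0056,0.0009,0.0145,0,0,0,150]
   -> [0.4801 0.0065 0.063  1.7446]
```

jog_arm([
  [[0.005,0.001,0.012,0,0,0,150],[0,0,0,0,0,0,150],[0,0,0,0,0,0,255],[0,0,0,0,0,0,255],[0,0,0,0,0,0,255],[0,0,0,0,0,0,255],[0,0,0,0,0,0,255],[0,0,0,0,0,0,255]],
], force=20)

```text
clock: 52.2
tcp_pos: [0.4791, 0.0061, 0.0624]
orientation: [0.0, -0.086, 0.996, 0.0]
wrist_force: [-2.8, 1.2, 5.3]
finger_gap: 0.0101
grip_force: 19.7
```

```bash
python3 - <<'E'
from plan import *
s=env.get_state();d=s['tcp_pos'][:2]-C; print('case xy',d@ex,d@ey,s['wrist_force'])
E
```

```text
case xy -0.03846343399862939 0.00021453210390171094 [-2.77080533  1.18194143  5.2639166 ]
```

Measured case y is 0.2 mm, so the tab is at about 0. I'll release, retreat and check.

jog_arm([
  [[0,0,0,0,0,0,170],[0,0,0,0,0,0,150],[0,0,0,0,0,0,150],[0,0,-0.1,0,0,0,150],[0,0,-0.15,0,0,0,150],[0,0,-0.15,0,0,0,150],[0,0.18,0,0,0,0,150],[0,0.18,0,0,0,0,150],[0,0.18,0,0,0,0,150],[0,0.18,0,0,0,0,150],[0,0.18,0,0,0,0,150],[0,0,0,0,0,0,150]],
])

```text
clock: 53.4
tcp_pos: [0.4393, 0.232, 0.1619]
orientation: [0.0, -0.09, 0.996, 0.001]
wrist_force: [0.1, -0.6, -0.6]
finger_gap: 0.0352
grip_force: 0.0
```

```bash
python3 - <<'E'
from plan import *
c=cams.read_camera('top'); a=c['pixels'][205:280,210:305][...,::-1]
b=cams.read_camera('scene')['pixels'][160:270,180:300][...,::-1]
a=cv2.resize(a,(760,600),interpolation=cv2.INTER_CUBIC)
h=cv2.cvtColor(a,cv2.COLOR_BGR2HSV); m=cv2.inRange(h,(22,110,90),(35,255,255))[90:250,300:420]; ys,xs=np.nonzero(m)
l=cv2.fitLine(np.c_[xs,ys].astype(np.float32),2,0,.01,.01).ravel(); print(np.degrees(np.arctan2(l[1],l[0])))
for p in ((-.0695,0,.056),(-.0395,0,.072)):
    u=((proj(c,np.array([*case(*p[:2]),p[2]]))+.5-[210,205])*8).astype(int); cv2.circle(a,tuple(map(int,u)),3,(0,0,255),-1)
cv2.imwrite('pics/t7.png',np.hstack([cv2.resize(a,(400,316)),cv2.resize(b,(380,316),interpolation=cv2.INTER_CUBIC)]))
E
```

```text
75.048615
```

View pics/t7.png

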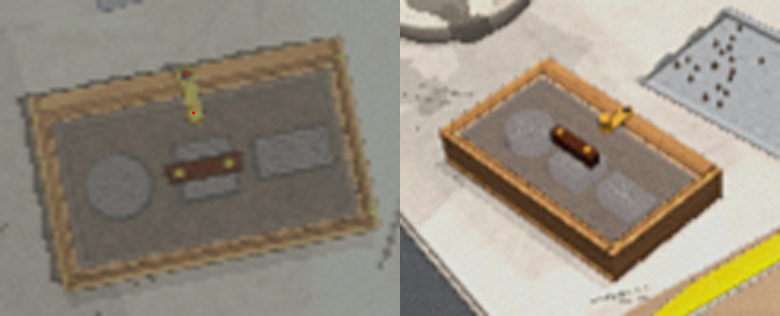

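The tab's knob is at (195,113), within about 2° of straight, and the cover is flat with all three moulds beneath it. I'm handing in.

```bash
python3 -c "
from workcell import ticket
print(ticket.hand_in())"
```

```text
the job is handed in; nothing more can be done
None
```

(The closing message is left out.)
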